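Fit the scrubbing roller and feed the label boards through the board cleaner

TASK

Get the board cleaner running for the pen labels: lift the blue roller from its cradle into the cleaner's two V rests and slide the red-handled tailstock fully home, so that the roller is held between the two centre cups. Only then lay the wooden label boards lengthwise on the infeed bed and push every one of them through under the yellow guard with the red push stick behind it, until all have dropped into the grey tray; keep the fingers off a board once it has entered the guard, and leave the roller clamped. Finally lay the push stick back flat in its wooden rest, and do not disturb the other things on the table.

Things in the scene. Friction and masses are not known exactly. Their poses are not given: they have to be found in the camera images.
- cleaner: green bench machine, fixed. Origin on the table, z up; all positions in this and the next entries are in its frame, mm. Boards travel towards its +y. Flat green bed 90 wide (x -45..45), y -260 to 60, top at z 50. Feed lane 50 wide (x -25..25) between aluminium rails 5 wide and 5 high (10 high beyond the guard)
- mouth (a point): middle of the yellow guard's mouth on the bed surface (cleaner x 0, y -70, z 50). The guard bridges the lane from y -70 to y -30: clear opening 50 wide, 24 high, top at z 82. Beyond it the mounted roller leaves about 18 clear above the bed. Axes as the cleaner's
- tray_mid (a point): middle of the floor of the grey open tray behind the bed's end (cleaner x 0, y 137, z 4): inside x -65..65, y 60..215, walls up to z 42. Boards pushed over the bed's end at y 60 drop into it
- roller_axis (a point): cleaner x 0, y 20, z 84: on the line of the two centre cups, midway over the lane; axes as the cleaner's. Two steel V rests (90 degree notches open upward, 34 wide at the top) at x -58..-50 and x 44..52 carry the roller's journals on this line. Lower the roller in with its centre at x 0 to 4; the tailstock then pushes it to x -12 against the headstock cup
- head_cup (a point): centre of the mouth of the headstock's steel centre cup (cleaner x -81, y 20, z 84), bore 17, 7 deep, opening to +x. The green motor headstock behind it spans x -167..-92, y -25..65, 121 high
- tailstock (a joint): slide of the tailstock in m: 0 fully back, grows as it moves towards the headstock (cleaner -x); about 0.048 when the roller is held between both cups, 0.052 end stop with no roller. Moves against about 3 N of friction and stays where it is left. Starts between 0 and 0.012
- tail_handle (a point): centre of the red upright handle on top of the tailstock: 16 thick (along the slide), 22 wide, z 100 to 155 mm above the table, this point at z 140. The tailstock's steel cup (bore 17, depth 7) has its mouth 25 mm from this point towards the headstock and lies at z 84; block below the handle is 34 by 36, up to z 100
- roller: blue eight-sided scrubbing roller, 200 g (+-30 %), origin at its centre, x along its axis. Blue body 68 long (x -34..34), 30 across flats; steel journals 16 diameter out to x +-66, then tapered points to x +-76 (6 diameter at the end). Both ends alike
- cradle: wooden cradle with two steel V notches at its x +-50 mm that hold the roller at the start along the cradle's x, axis 40 mm above the table. Fixed. Origin on the table under its centre
- stick: push stick, 70 g: flat red blade 36 wide, 10 thick, with an upright light-wood handle 18 wide (across, y) by 30 (along x), up to z 87. Origin under the handle's centre on the blade's underside; blade from x -20 to x 190 mm; z up
- stick_mid (a point): point on the underside of the push stick's blade at its half length (85 mm ahead of the handle's centre)
- stick_tip (a point): middle of the push stick's front edge (190 mm ahead of the handle's centre), 5 mm above its underside
- rest: shallow dark wooden tray for the push stick, fixed, 60 (x) by 244 (y) mm outside, 52 by 236 inside, floor 4 mm, rim 13 mm above the table. Origin on the table under its centre. The stick lies in it along its y
- board1: wooden label board with a green patch on top, 80 (x) by 40 (y) by 14 mm (z), 35 g, origin at the centre of its underside. Three or four boards are present; each starts flat on the table
- board2: wooden label board with an orange patch on top, 80 (x) by 40 (y) by 14 mm (z), 35 g, origin at the centre of its underside. Three or four boards are present; each starts flat on the table
- board3: wooden label board with a yellow patch on top, 80 (x) by 40 (y) by 14 mm (z), 35 g, origin at the centre of its underside. Three or four boards are present; each starts flat on the table
- board4: wooden label board with a copper patch on top, 80 (x) by 40 (y) by 14 mm (z), 35 g, origin at the centre of its underside. Three or four boards are present; each starts flat on the table
- pumpkin: little green pumpkin 110 mm across, 90 high; bystander
- marker: black marker pen 120 mm long; bystander
- phone: black phone 140 by 70 mm, 9 thick; bystander
- mug: white mug 76 mm across, 90 high; bystander
- tape: yellow roll of tape 90 mm across, 24 high; bystander
- screwdriver: screwdriver; bystander
There are look-alikes about, which are no part of the job. Leave any pink look-alike of the board1 alone.

How it is judged:
On the way, in this order (a step that is already met when the one before it is completed fails the run):
1. the roller is held between the two centre cups, the tailstock home (value of joint tailstock above 0.044 m and distance between roller and roller_axis below 0.017 m and x of roller in the frame of cleaner below -0.007 m and angle between the x axis of roller and the x axis of cleaner, either way round below 0.06 rad), for 0.3 s.
2. every board has been pushed through into the tray, the roller still clamped (all of step 1 and y of board1 in the frame of cleaner between 0.066 and 0.215 m and x of board1 in the frame of cleaner between -0.065 and 0.065 m and z of each of board1, board2, board3, board4 in the frame of cleaner below 0.052 m and y of board2 in the frame of cleaner between 0.066 and 0.215 m and x of board2 in the frame of cleaner between -0.065 and 0.065 m and y of board3 in the frame of cleaner between 0.066 and 0.215 m and x of board3 in the frame of cleaner between -0.065 and 0.065 m and y of board4 in the frame of cleaner between 0.066 and 0.215 m and x of board4 in the frame of cleaner between -0.065 and 0.065 m), for 0.2 s.
At the end, for the whole second after the job is handed in: Every board at rest in the tray, its centre 6 mm or more past the bed end and below 52 mm; tailstock at 0.044 or more, roller 7 mm or more towards the headstock, within 17 mm of roller_axis, in line to 0.06 rad; stick flat in its rest, blade middle within 20 mm of the rest middle (all of step 2 and horizontal distance between stick_mid and rest below 0.02 m and height (world z) of stick_mid below 0.012 m and angle between stick's own z axis and vertical below 0.1 rad and linear speed of each of board1, board2, board3, board4, stick, roller below 0.02 m/s); the robot touches nothing.
It fails at once if fingers touch a board that has entered the guard (its centre past the mouth) ((contact force between the fingers and board1 above 0.5 N and y of board1 in the frame of cleaner above -0.065 m) or (contact force between the fingers and board2 above 0.5 N and y of board2 in the frame of cleaner above -0.065 m) or (contact force between the fingers and board3 above 0.5 N and y of board3 in the frame of cleaner above -0.065 m) or (contact force between the fingers and board4 above 0.5 N and y of board4 in the frame of cleaner above -0.065 m)).
It fails at once if a board is fed in (its centre under the guard) while the tailstock is not home (value of joint tailstock below 0.042 m and y of any of board1, board2, board3, board4 in the frame of cleaner above -0.04 m).
It fails at once if one of the other things (pumpkin, marker, phone, mug, tape, screwdriver) is moved over 4 cm (distance of any of pumpkin, marker, phone, mug, tape, screwdriver from where it was at the start of the episode above 0.04 m).
Of board1, board2, board3, board4 only 3 to 4 are there at a start; the rules pass over those that are not, and their reading is None.
At some moment in a run one of stick, roller may be knocked a few centimetres aside while the robot is not near it.
Once in a run the grip may slacken for a moment while it holds something.
It also fails if it takes over 210 s, if anything falls off the work surface, if the arm or the gripper's body presses on something with over 40 N, if the wrist force passes 120 N, or if a joint passes its speed limit or range.

ROBOT

A 7-joint arm with a two-finger parallel gripper is mounted at the origin on the work surface. World frame = base frame: x ahead of the robot, y to its left, z up, the work surface at z = 0. Lengths are in m, angles in rad, forces in N, time in s.
With the tool pointing down it reaches from about 0.4 to 0.85 m from the base axis. Payload 4.5 kg.
Tool frame: the origin (TCP) lies on the centre line of the jaws, within the pads' length; the fingertips stand 22 mm ahead of it and the grasp point (between the pads) lies 3 mm ahead of it; z points along the fingers, y is the line along which they close (so a half turn about z gives the same grasp; the last joint's range is limited). The gripper opens to 88 mm and grips with 3 to 60 N. Pads are 18 mm wide; open, the fingers measure 123 mm over their backs; the gripper's body (75 mm by 187 mm) begins 45 mm behind the grasp point.
Start: joints at [1.253, 0.689, -0.195, 1.565, 0.157, 0.902, -0.215], TCP at [0.215, -0.587, 0.261] pointing down, gripper open.
Joint ranges: [-3.01, 3.01], [-0.46, 2.08], [-1.47, 1.51], [0.13, 2.56], [-1, 4.14], [0.04, 2.09], [-2.66, 2.66]. Speed limits (rad/s): [2.57, 2.57, 3.14, 3.14, 3.14, 3.14, 3.14].

INTERFACE

Orientations are given as a unit quaternion [w, x, y, z].
In Python, from workcell import monitor, vision, arm, models gives the robot as it stands.
- The arm moves only by the tool send_rows, never from a script. Its argument "rows" is text: rows parted by semicolons, each of 5 numbers parted by spaces: the shift along the tool's x, y, z in mm, then the turn about the tool's z in rad, then the finger opening in mm, from 0 to 88.1. A call has 1 to 20 rows; each row shifts and turns the commanded pose from where the row before left it, along the tool's axes as they then stand; what a row does not reach is not made up. A row lasts 1/10 s, in which the tool goes at most 50 mm and 8.59 degrees, less where a joint would pass 70% of its speed; a pose out of reach is approached as far as the arm can. A call with a gripper value outside its range is refused whole. The fingers move at their own pace and stop on an object; "force" is the grip in N (left out, the last holds). Time passes only in rows, so rows that do not move let the fingers close. It gives the time, the measured TCP pose, the force, the opening and the grip force at its end, in the units of the state.
- monitor.get_obs(): the state, without advancing time (a new reading comes with each control period).
- vision.capture(name): name is "scene" or "top" or "wrist"; returns a dict with "pixels" (480x640x3 uint8, red, green, blue), "range_z" (480x640 float32, m along the optical axis (not along the pixel's ray), 0 where there is no reading), "K" (3x3 intrinsics, pixels), "dist" ([k1, k2, p1, p2, k3] as OpenCV has them; the pictures are not rectified), "cam_to_world" (4x4, takes a point from camera to world coordinates); the wrist camera has in their place "mount" (4x4, takes a point from camera to tool coordinates, whose origin is the TCP and whose axes are the flange's). Camera axes: x right, y down, z forward; pixel columns grow to the right and rows downward; lengths in m; the calibration is good to about 2 mm. A picture is of the moment at which its call begins: read the wrist's pose just before it.
- arm.sign_off(): hands the job in; it is judged then, once.
Trained networks look in the newest picture that a camera, given by its name, has taken for a name from the list of things; names that differ only in an ending like _2 or _b are one class to them, and where a whole thing is asked for, a point or a joint stands for the part that bears it (a point fixed in the world has none). Each returns a list of dicts, best first, with "p" (0 to 1); they miss things now and then, are a little off and sometimes report something else, mostly with a low value. They report only what shows in the picture. A call takes as long as a camera call. They do not tell look-alikes from the thing itself.
- models.look_for(camera, query): "at" ([x, y, z] in m, in world coordinates, good to about 4 mm: the middle of the surface that is visible of it).
- models.outline_of(camera, query): "region" (480x640 bool, what is visible of it).
The state is a dict: "time_s": time; "q": joint angles; "joint_velocities": joint speeds; "joint_torque": joint torques, N m; "ee_pos": TCP position; "tool_rot": TCP orientation; "ft_force": force on the tool from outside, world axes, zero at the start; "ft_torque": the same for the moment, N m; "grip_width": finger opening in m; "grasp_force": force on a finger pad.
Only numpy, scipy, OpenCV 4.12 (cv2) and the standard library are available. Lean on these libraries where they do the work, as an engineer would, in place of code of your own. Each camera call takes 0.05 s, during which the arm holds its last target. There are 200 camera calls.

## Working session

There is one attempt and no reset: what is moved stays moved. The work goes in short steps, Python scripts to look and compute and a tool call to move; the robot and the scene stay as the last step left them, time stands still between calls to the robot, and variables do not carry over. Pictures are saved under pics/ and viewed, at most 14 in all, crops included, and the job is handed in when it is done.

Besides the shell and the picture viewer there is one more tool, called after "Request:" as name(argument=value, ...) on one line, values as JSON. send_rows: Moves the arm, as the interface text tells. Its arguments: {"type":"object","properties":{"rows":{"type":"string"},"force":{"type":"number"}},"required":["rows"]}

```bash
ls; mkdir -p pics
cat > h.py <<'E'
import numpy as np, cv2
from workcell import monitor, vision, arm, models
from scipy.spatial.transform import Rotation as R
def cap(n):
    o=monitor.get_obs(); d=vision.capture(n)
    if n=="wrist":
        T=np.eye(4); w=o["tool_rot"]; T[:3,:3]=R.from_quat([w[1],w[2],w[3],w[0]]).as_matrix(); T[:3,3]=o["ee_pos"]
        d["cam_to_world"]=T@np.array(d["mount"])
    return d
def cloud(d):
    K=np.array(d["K"]);z=d["range_z"]
    v,u=np.mgrid[0:480,0:640].astype(np.float32)
    p=cv2.undistortPoints(np.stack([u.ravel(),v.ravel()],1)[:,None],K,np.array(d["dist"]))[:,0]
    P=np.c_[p,np.ones(len(p))]*z.ravel()[:,None]
    T=np.array(d["cam_to_world"]);W=P@T[:3,:3].T+T[:3,3]
    W[z.ravel()==0]=np.nan
    return W.reshape(480,640,3)
def save(d,n): cv2.imwrite("pics/"+n+".png",d["pixels"][:,:,::-1])
E
python3 - <<'E'
from h import *
for c in ("top","scene"):
    d=cap(c);save(d,c+"0")
    np.save(c+"0.npy",cloud(d)); 
    for q in ["cleaner","tailstock","tail_handle","roller","cradle","stick","rest","board1","board2","board3","board4","pumpkin","marker","phone","mug","tape","screwdriver"]:
        print(c,q,[(np.round(r["at"],3).tolist(),round(r["p"],2)) for r in models.look_for(c,q)][:5])
o=monitor.get_obs();print(o)
E
```

```text
pics
top cleaner [([0.498, 0.044, 0.052], 0.76)]
top tailstock [([0.624, 0.039, 0.098], 0.86)]
top tail_handle [([0.624, 0.041, 0.099], 0.5)]
top roller [([0.53, 0.374, 0.049], 0.79), ([0.343, 0.191, 0.013], 0.47)]
top cradle [([0.526, 0.362, 0.013], 0.76)]
top stick []
top rest [([0.648, -0.166, 0.003], 0.61), ([0.638, -0.178, 0.02], 0.57), ([0.7, -0.412, 0.022], 0.17)]
top board1 [([0.464, -0.638, 0.014], 0.84), ([0.318, -0.337, 0.018], 0.72), ([0.419, -0.394, 0.01], 0.71), ([0.576, -0.364, 0.015], 0.67), ([0.495, -0.368, 0.011], 0.66)]
top board2 [([0.464, -0.638, 0.014], 0.84), ([0.318, -0.337, 0.018], 0.72), ([0.419, -0.394, 0.01], 0.71), ([0.576, -0.364, 0.015], 0.67), ([0.495, -0.368, 0.011], 0.66)]
top board3 [([0.464, -0.638, 0.014], 0.84), ([0.318, -0.337, 0.018], 0.72), ([0.419, -0.394, 0.01], 0.71), ([0.576, -0.364, 0.015], 0.67), ([0.495, -0.368, 0.011], 0.66)]
top board4 [([0.464, -0.638, 0.014], 0.84), ([0.318, -0.337, 0.018], 0.72), ([0.419, -0.394, 0.01], 0.71), ([0.576, -0.364, 0.015], 0.67), ([0.495, -0.368, 0.011], 0.66)]
top pumpkin [([0.734, 0.2, 0.068], 0.83)]

[... 1703 characters left out ...]
ay([ 1.25280586,  0.68912526, -0.1945884 ,  1.56528024,  0.15728289,
        0.90251156, -0.21511622]), 'joint_velocities': array([ 0.00013618, -0.00111302, -0.00111016, -0.00068583, -0.0008432 ,
        0.0002312 ,  0.00126491]), 'joint_torque': array([-4.89087979e-04, -5.27486622e+01, -1.26712762e+00, -1.53743237e+01,
       -5.18719596e-02, -7.00839846e-04,  1.55688923e-06]), 'ee_pos': array([ 0.2153921 , -0.58673888,  0.26073192]), 'tool_rot': array([2.57294958e-05, 9.84571662e-01, 1.74981830e-01, 1.37255395e-05]), 'ft_force': array([-0.04486923,  0.154176  ,  1.05776263]), 'ft_torque': array([-0.05466313, -0.05844894, -0.02383737]), 'grasp_force': 0.0, 'grip_width': 0.08825670449190404}
```

View pics/top0.png

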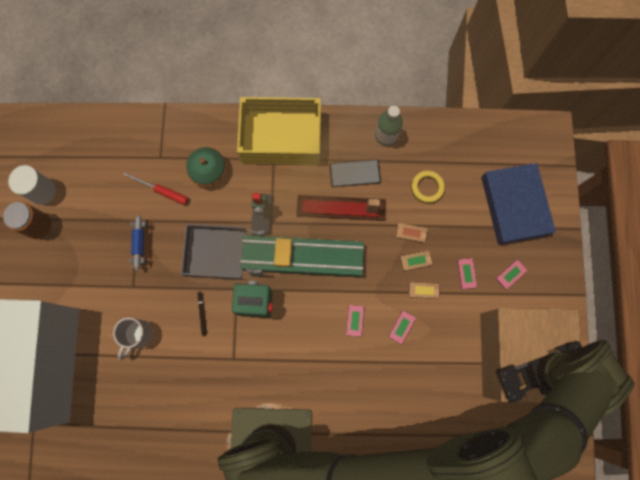

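View pics/scene0.png

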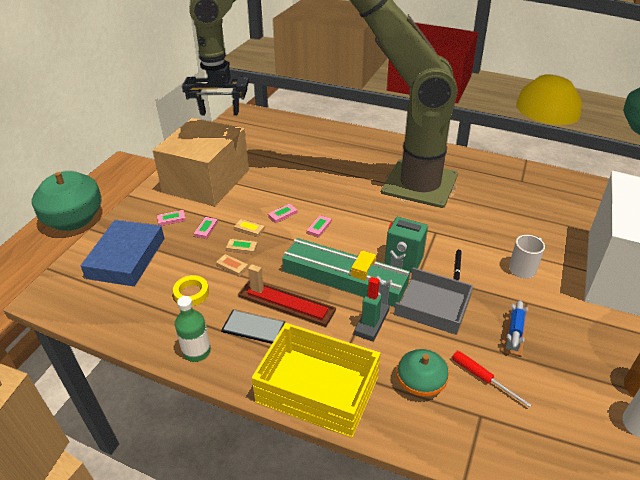

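Top view: roller in its cradle (138,243), cleaner bed (242–365, 257) with tray on the left, headstock (252,300), tailstock (260,212), and stick in rest (342,208) with handle at (374,205).

Board candidates: wood-rimmed copper (411,232), green (416,261) and yellow (424,290) are the real ones. Pink-rimmed look-alikes are at (467,273), (512,274), (355,320) and (402,327), and I leave those alone.

Next I measure poses and check one enlarged crop.

```bash
cat > m.py <<'E'
from h import *
def rect(W,mask,lab,zoff=None):
    P=W[mask]; P=P[~np.isnan(P[:,0])]
    if len(P)<15: print(lab,"few",len(P)); return
    m=np.median(P,0); P=P[np.linalg.norm(P[:,:2]-m[:2],axis=1)<0.3]
    (c,s,a)=cv2.minAreaRect((P[:,:2]*1000).astype(np.float32))
    if s[0]<s[1]: s=(s[1],s[0]); a+=90
    a=(a+90)%180-90
    print(lab,"n",len(P),"c",np.round(c,1),"size",np.round(s,1),"ang",round(a,1),"zmed",np.round(np.median(P[:,2])*1000,1),"z95",np.round(np.percentile(P[:,2],95)*1000,1))
E
python3 - <<'E'
from m import *
for c in ("top","scene"):
    W=np.load(c+"0.npy"); im=cv2.imread("pics/%s0.png"%c); hsv=cv2.cvtColor(im,cv2.COLOR_BGR2HSV); h,s,v=[hsv[:,:,i].astype(int) for i in range(3)]
    X,Y,Z=[W[:,:,i] for i in range(3)]
    box=lambda a,b,e,f:(X>a)&(X<b)&(Y>e)&(Y<f)
    green=(h>60)&(h<90)&(s>90)
    print(c)
    rect(W,box(.3,.68,-.35,.15)&green&(abs(Z-.05)<.008),"bed")
    rect(W,box(.3,.68,-.35,.15)&(h>18)&(h<32)&(s>120)&(Z>.07)&(Z<.1),"guard")
    rect(W,box(.3,.5,-.1,.2)&(Z>.11)&(Z<.13),"headtop")
    rect(W,box(.35,.65,.03,.35)&(s<60)&(Z>.034)&(Z<.046),"traywall")
    rect(W,box(.55,.75,-.1,.15)&(((h<8)|(h>172))&(s>150))&(Z>.13),"handle")
    rect(W,box(.4,.7,.25,.5)&(h>100)&(h<125)&(s>120)&(Z>.03),"rollerbody")
    rect(W,box(.4,.62,.3,.42)&(Z>.028),"roller all")
    red=((h<8)|(h>172))&(s>170)
    rect(W,box(.55,.75,-.35,0)&red&(Z<.03),"blade")
    rect(W,box(.55,.75,-.35,-0.05)&(Z>.075),"stickhandle")
    for n,b in (("copper",(.54,.62)),("green",(.46,.54)),("yellow",(.38,.46))):
        rect(W,box(b[0],b[1],-.45,-.30)&(Z>.007)&(Z<.03),n)
im=cv2.imread("pics/top0.png")
cv2.imwrite("pics/crop1.png",cv2.resize(im[190:345,225:435],None,fx=3.8,fy=3.8,interpolation=cv2.INTER_CUBIC))
E
```

```text
top
bed few 0
guard n 415 c [503.  -19.2] size [71.4 39.6] ang -1.8 zmed 81.3 z95 86.7
headtop n 971 c [375.8  53.1] size [89.5 75.1] ang 88.0 zmed 115.3 z95 122.3
traywall n 213 c [506.4 140.1] size [215.2 136. ] ang 87.7 zmed 40.8 z95 45.4
handle n 63 c [629.8  45.1] size [20.5 15.6] ang 85.1 zmed 153.2 z95 158.0
rollerbody n 215 c [526.5 372.1] size [64.2 26. ] ang 0.7 zmed 52.5 z95 58.0
roller all n 586 c [528.6 374.9] size [154.4  39.9] ang 2.5 zmed 47.6 z95 56.5
blade n 757 c [ 642.8 -173.1] size [206.2  43.3] ang 87.0 zmed 13.1 z95 18.5
stickhandle n 91 c [ 637.4 -254.7] size [29.6 18.3] ang 87.3 zmed 90.0 z95 94.6
copper n 439 c [ 582.1 -376.5] size [146.1  70.4] ang 86.4 zmed 13.6 z95 19.0
green n 445 c [ 505.1 -372.7] size [141.3  69.1] ang 89.8 zmed 13.3 z95 19.0
yellow n 467 c [ 422.9 -374.4] size [146.3  75.3] ang -86.6 zmed 13.3 z95 19.6
scene
bed n 1961 c [497.6 -68.2] size [322.2 295.2] ang 85.4 zmed 48.4 z95 52.7
guard n 375 c [565.4 -24.3] size [470.5 202. ] ang -50.6 zmed 79.9 z95 84.3
headtop n 605 c [382.3  55.4] size [89.9 83.4] ang 88.8 zmed 114.3 z95 120.9
traywall n 495 c [499.2 144.6] size [211.6 171.2] ang 88.8 zmed 39.3 z95 44.2
handle n 119 c [634.3  46. ] size [21.4 19.9] ang -89.3 zmed 148.4 z95 155.4
rollerbody n 310 c [531.2 373.6] size [73.1 30.3] ang 3.0 zmed 52.0 z95 56.4
roller all n 599 c [532.1 375.3] size [148.8  39.3] ang 1.2 zmed 46.8 z95 55.5
blade n 1036 c [ 646.9 -173.8] size [217.7  62.6] ang 87.9 zmed 11.8 z95 15.6
stickhandle n 113 c [ 642.4 -255.7] size [31.2 21.6] ang 86.2 zmed 87.3 z95 91.3
copper n 327 c [ 577.7 -363.4] size [79.5 45.1] ang 81.2 zmed 12.4 z95 16.1
green n 306 c [ 500.2 -376.9] size [79.  51.1] ang -76.6 zmed 12.5 z95 16.4
yellow n 270 c [ 420.9 -396. ] size [81.  46.6] ang 88.0 zmed 12.2 z95 15.9
```

View pics/crop1.png

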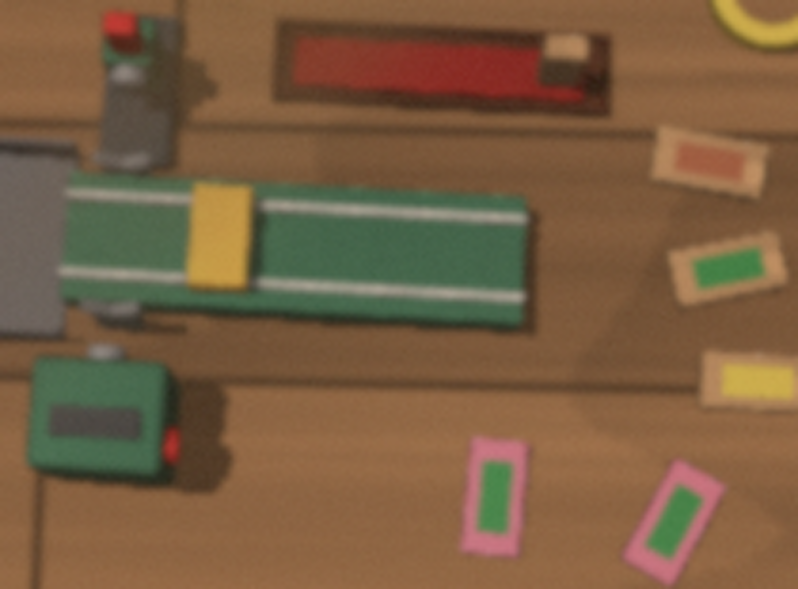

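Crop confirms: copper (710,163), green (728,268) and yellow (750,380) have wood rims, and the other two are pink and will be left alone. Now I go over the cleaner and look with the wrist camera.

Request:
send_rows(rows="0 0 -40 0.088 88; 0 0 -40 0.088 88; 0 0 -40 0.088 88; 0 0 -20 0.088 88; 20 -38 0 0 88; 20 -38 0 0 88; 20 -38 0 0 88; 20 -38 0 0 88; 20 -38 0 0 88; 20 -38 0 0 88; 20 -38 0 0 88; 20 -38 0 0 88; 20 -38 0 0 88; 20 -38 0 0 88; 20 -38 0 0 88; 20 -38 0 0 88; 20 -38 0 0 88; 20 -38 0 0 88; 0 0 0 0 88; 0 0 0 0 88")

```text
time_s: 3.8
ee_pos: [0.4956, -0.054, 0.4006]
tool_rot: [0.0, 1.0, 0.001, -0.0]
ft_force: [-0.4, -0.8, 0.1]
grip_width: 0.0876
grasp_force: 0.0
```

Run:
```python
from m import *
d=cap("wrist");save(d,"w1");W=cloud(d);np.save("w1.npy",W)
im=d["pixels"][:,:,::-1]; hsv=cv2.cvtColor(np.ascontiguousarray(im),cv2.COLOR_BGR2HSV); h,s,v=[hsv[:,:,i].astype(int) for i in range(3)]
X,Y,Z=[W[:,:,i] for i in range(3)]
print(np.nanmin(X),np.nanmax(X),np.nanmin(Y),np.nanmax(Y))
box=lambda a,b,e,f:(X>a)&(X<b)&(Y>e)&(Y<f)
red=((h<8)|(h>172))&(s>170)
rect(W,box(.44,.57,-.26,.1)&(abs(Z-.05)<.008)&(h>60)&(h<90),"bed")
rect(W,box(.4,.6,-.35,.15)&(h>18)&(h<32)&(s>120)&(Z>.076)&(Z<.088),"guard")
rect(W,box(.3,.44,-.1,.2)&(Z>.115)&(Z<.13),"headtop")
rect(W,box(.55,.75,-.1,.15)&red&(Z>.145),"handletop")
rect(W,box(.55,.75,-.35,0)&red&(Z<.03),"blade")
rect(W,box(.55,.75,-.35,-0.05)&(Z>.08),"stickhandle")
print(monitor.get_obs()["q"])
```

```text
-0.08179301587023191 0.7246802471543169 -0.5532487261333326 0.4816528626812483
bed n 13174 c [495.3 -70. ] size [319.3 100.6] ang 88.2 zmed 50.8 z95 52.3
guard n 2034 c [502.2 -20.9] size [70.1 39.2] ang -1.8 zmed 82.8 z95 84.1
headtop n 2552 c [376.   53.9] size [85.6 70.3] ang 88.0 zmed 116.2 z95 122.2
handletop n 326 c [629.1  45.1] size [22.5 15.5] ang 89.8 zmed 154.9 z95 156.6
blade n 4737 c [ 640.6 -171.3] size [210.3  38.2] ang 87.8 zmed 14.8 z95 16.4
stickhandle n 565 c [ 636.7 -255.7] size [30.9 18.8] ang 86.1 zmed 91.4 z95 93.2
[ 0.19553244  0.36447147 -0.2588628   1.72267566  0.10531426  1.06859342
 -1.66923453]
```

View pics/w1.png

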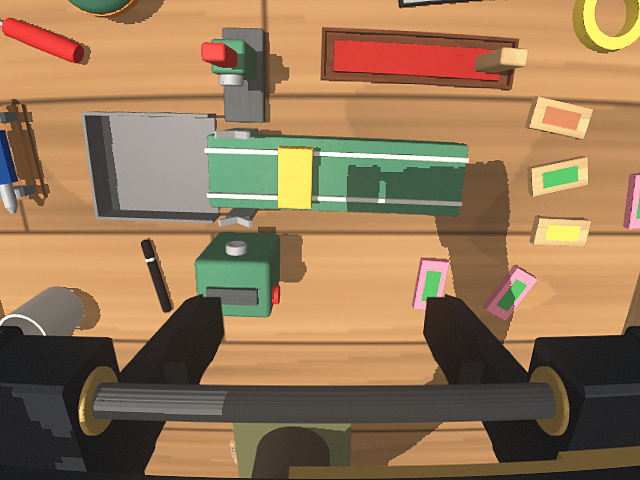

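The wrist view agrees with the top view: guard (295,178), headstock (238,275), tail handle (220,53), stick handle (505,58), wooden boards (560,117), (558,177) and (560,232). Cleaner origin is about (503.5, 29.3) mm with yaw −1.9°. Now to the roller.

Request:
send_rows(rows="-2 -40 5 0 88; -2 -40 5 0 88; -2 -40 9 0 88; -2 -40 9 0 88; -2 -40 9 0 88; -2 -40 9 0 88; -2 -40 9 0 88; -2 -40 9 0 88; -2 -40 9 0 88; -2 -40 9 0 88; -2 -24 9 0 88; 0 0 0 0 88; 0 0 0 0 88")

```text
time_s: 5.15
ee_pos: [0.4745, 0.3672, 0.3094]
tool_rot: [0.001, 1.0, -0.001, 0.0]
ft_force: [0.2, 0.1, -0.7]
grip_width: 0.0881
grasp_force: 0.0
```

Run:
```python
from m import *
o=monitor.get_obs();print(o["q"],o["ee_pos"],o["time_s"])
d=cap("wrist");save(d,"w2");W=cloud(d)
im=d["pixels"][:,:,::-1]; hsv=cv2.cvtColor(np.ascontiguousarray(im),cv2.COLOR_BGR2HSV); h,s,v=[hsv[:,:,i].astype(int) for i in range(3)]
X,Y,Z=[W[:,:,i] for i in range(3)]
box=lambda a,b,e,f:(X>a)&(X<b)&(Y>e)&(Y<f)
rect(W,box(.4,.68,.25,.5)&(h>100)&(h<125)&(s>120)&(Z>.03),"body")
rect(W,box(.4,.68,.25,.5)&(h>100)&(h<125)&(s>120)&(Z>.05),"body top")
rect(W,box(.4,.68,.32,.42)&(Z>.036)&~((h<25)&(s>60)),"rollerall")
rect(W,box(.4,.68,.28,.46)&(Z>.005)&(h<25)&(s>60)&(Z<.03),"cradle")
```

```text
[-0.5756246   0.6076921  -0.28001906  1.57962567  0.19274458  0.98296094
 -2.48866503] [0.47445763 0.36716554 0.30943652] 5.15
body n 2189 c [520.5 367. ] size [138.6  80.9] ang 71.8 zmed 54.5 z95 57.1
body top n 1811 c [520.2 367.1] size [138.6  80.3] ang 71.8 zmed 55.1 z95 57.3
rollerall n 31205 c [527.8 370. ] size [151.4 100. ] ang -0.0 zmed 368.1 z95 385.5
cradle n 2306 c [568.7 359.4] size [224.8  95.2] ang -20.0 zmed 7.0 z95 23.0
```

```bash
cat >> m.py <<'E'
def cc(mask):
    n,l,st,_=cv2.connectedComponentsWithStats(mask.astype(np.uint8),connectivity=8)
    return l==1+np.argmax(st[1:,4])
def view(c):
    d=cap(c);W=cloud(d);im=np.ascontiguousarray(d["pixels"][:,:,::-1]); hsv=cv2.cvtColor(im,cv2.COLOR_BGR2HSV).astype(int)
    return d,W,hsv[:,:,0],hsv[:,:,1],hsv[:,:,2],W[:,:,0],W[:,:,1],W[:,:,2]
E
python3 - <<'E'
from m import *
d,W,h,s,v,X,Y,Z=view("wrist")
box=lambda a,b,e,f:(X>a)&(X<b)&(Y>e)&(Y<f)
B=cc(box(.4,.68,.25,.5)&(h>100)&(h<125)&(s>120)&(Z>.03)&(Z<.07))
rect(W,B,"body"); rect(W,B&(Z>.052),"bodytop")
A=cc(box(.4,.68,.32,.43)&(Z>.035)&(Z<.07)); rect(W,A,"all"); 
P=W[A]; u,sv,vt=np.linalg.svd(P[:,:2]-P[:,:2].mean(0),full_matrices=False);print(np.degrees(np.arctan2(vt[0,1],vt[0,0])),P.mean(0))
for q in ("roller","cradle"): print(q,[(np.round(r["at"],3),round(r["p"],2)) for r in models.look_for("wrist",q)])
save(d,"w2b")
E
```

```text
body n 2106 c [527.6 374.3] size [67.4 29.7] ang 2.6 zmed 54.5 z95 56.7
bodytop n 1456 c [527.5 374. ] size [67.6 23. ] ang 4.0 zmed 55.3 z95 56.8
all n 4018 c [527.8 374.1] size [152.7  39.9] ang 2.8 zmed 49.0 z95 56.4
-177.15829445615915 [0.531011   0.37423608 0.04964774]
roller [(array([0.535, 0.376, 0.053]), 0.7), (array([0.631, 0.065, 0.035]), 0.28)]
cradle [(array([0.543, 0.364, 0.011]), 0.81)]
```

View pics/w2b.png

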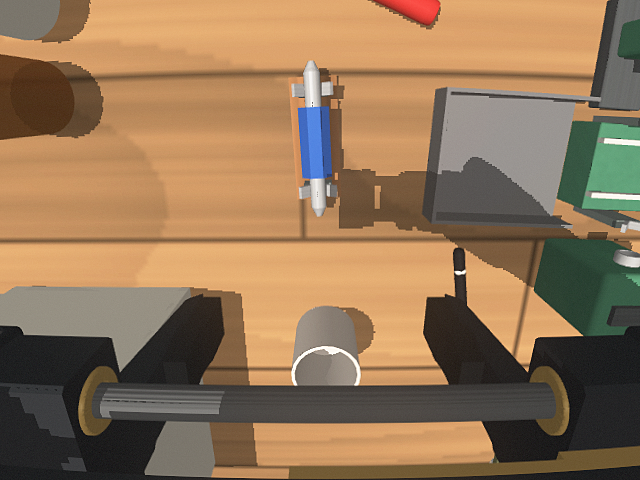

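Roller at (315,140) px lies clean in its cradle: centre (527.7, 374.1) mm, yaw 2.7°, axis at z≈40 mm, matching the text.

Request:
send_rows(rows="0 0 0 -0.049 88; 27 -2 20 0 88; 26.5 -2.4 30 0 88; 0 0 40 0 88; 0 0 40 0 88; 0 0 40 0 88; 0 0 31 0 88; 0 0 20 0 88; 0 0 20 0 88; 0 0 15 0 88; 0 0 5 0 88; 0 0 0 0 88; 0 0 0 0 88", force=30)

```text
time_s: 6.65
ee_pos: [0.5275, 0.3765, 0.0497]
tool_rot: [-0.0, 1.0, 0.024, 0.001]
ft_force: [0.6, 0.5, -0.1]
grip_width: 0.0884
grasp_force: 0.0
```

Request:
send_rows(rows="0 2 1 0 60; 0 0 0 0 28; 0 0 0 0 20; 0 0 0 0 20; 0 0 0 0 20; 0 0 0 0 20; 0 0 0 0 20; 0 0 0 0 20", force=30)

```text
time_s: 7.45
ee_pos: [0.5269, 0.3742, 0.0477]
tool_rot: [0.0, 1.0, 0.024, 0.0]
ft_force: [-0.6, -0.0, 0.8]
grip_width: 0.0296
grasp_force: 30.0
```

Request:
send_rows(rows="0 0 -20 0 20; 0 0 -40 0 20; 0 0 -40 0.04 20; 0 0 -40 0.041 20; 0 0 -20 0 20; -1.1 30 0 0 20; -1.1 35 0 0 20; -1.1 35 0 0 20; -1.1 35 0 0 20; -1.1 35 0 0 20; -1.1 35 0 0 20; -1.1 35 0 0 20; -1.1 35 0 0 20; -1.1 30 0 0 20; -0.9 20.5 0 0 20; 0 0 0 0 20; 0 0 0 0 20")

```text
time_s: 9.15
ee_pos: [0.5056, 0.0495, 0.2076]
tool_rot: [-0.0, 1.0, -0.016, -0.0]
ft_force: [0.7, 0.6, -2.3]
grip_width: 0.0296
grasp_force: 30.0
```

```bash
cat >> m.py <<'E'
O=np.array([503.5,29.3]);A=np.radians(-1.9)
def c2w(x,y): return O+np.array([[np.cos(A),-np.sin(A)],[np.sin(A),np.cos(A)]])@np.array([x,y])
def go(xy,z,psi=None):
    o=monitor.get_obs();w=o["tool_rot"];p=2*np.arctan2(w[2],w[1]);e=o["ee_pos"]*1000
    q=p if psi is None else psi
    d=np.array(xy)-e[:2]
    print("ee",e.round(1),"psi",round(p,4),"turn",round(p-q,4),"tool-shift",np.round([np.cos(q)*d[0]+np.sin(q)*d[1],np.sin(q)*d[0]-np.cos(q)*d[1],e[2]-z],1),"grip",round(o["grip_width"]*1000,1),"t",o["time_s"],"q7",o["q"][6].round(2))
E
python3 - <<'E'
from m import *
go([505.4,49.2],92,-0.033)
d,W,h,s,v,X,Y,Z=view("wrist")
box=lambda a,b,e,f:(X>a)&(X<b)&(Y>e)&(Y<f)
B=cc(box(.4,.68,-.05,.2)&(h>100)&(h<125)&(s>120)&(Z>.15));rect(W,B,"body")
rect(W,box(.4,.6,-.06,.03)&(h>18)&(h<32)&(s>120)&(Z>.076)&(Z<.088),"guard")
rect(W,cc(box(.3,.44,-.1,.2)&(Z>.115)&(Z<.13)),"headtop")
red=((h<8)|(h>172))&(s>170)
rect(W,cc(box(.55,.75,-.1,.15)&red&(Z>.145)),"handletop")
save(d,"w3")
E
```

```text
ee [505.6  49.5 207.6] psi -0.0328 turn 0.0002 tool-shift [ -0.2   0.3 115.6] grip 29.6 t 9.15 q7 -2.1
body n 10883 c [512.8  49.7] size [56.3 30.9] ang -2.1 zmed 214.1 z95 216.5
guard n 5516 c [502.5 -20.2] size [69.9 40.2] ang -1.7 zmed 82.8 z95 83.9
headtop n 1111 c [361.9  82.2] size [39.  29.3] ang -2.9 zmed 116.4 z95 122.5
handletop n 695 c [627.3  45.2] size [21.4 11.6] ang 88.5 zmed 154.4 z95 156.2
```

View pics/w3.png

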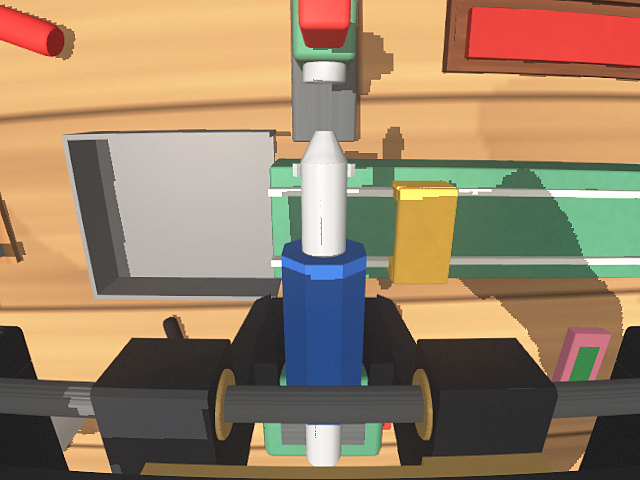

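Roller (325,320) is held level in line with the tail cup (325,70), and its V rests show at (295,168) and (355,168). Lowering.

Request:
send_rows(rows="0 0 30 0 20; 0 0 30 0 20; 0 0 25 0 20; 0 0 15 0 20; 0 0 8 0 20; 0 0 4 0 20; 0 0 1.5 0 20; 0 0 0 0 20; 0 0 0 0 20")

```text
time_s: 10.1
ee_pos: [0.5061, 0.0494, 0.0949]
tool_rot: [-0.0, 1.0, -0.016, 0.001]
ft_force: [0.7, 0.2, -1.9]
grip_width: 0.0296
grasp_force: 30.0
```

Request:
send_rows(rows="0 0 1.5 0 20; 0 0 1 0 20; 0 0 0.5 0 20; 0 0 0.5 0 20; 0 0 0 0 20")

```text
time_s: 10.6
ee_pos: [0.5059, 0.0496, 0.0915]
tool_rot: [-0.0, 1.0, -0.016, 0.001]
ft_force: [-0.7, -0.1, 7.1]
grip_width: 0.0292
grasp_force: 30.0
```

Request:
send_rows(rows="0 0 0 0 42; 0 0 0 0 42; 0 0 0 0 42; 0 0 -10 0 42; 0 0 -30 0 42; 0 0 -40 0 42; 0 0 -40 0 42; 0 0 -35 0 42; 0 0 0 0 42; 0 0 0 0 42")

```text
time_s: 11.6
ee_pos: [0.5058, 0.049, 0.2466]
tool_rot: [0.0, 1.0, -0.016, 0.001]
ft_force: [-1.0, -0.2, -0.2]
grip_width: 0.042
grasp_force: 0.0
```

Run:
```python
from m import *
go([628,45.1],140,-0.033)
d,W,h,s,v,X,Y,Z=view("wrist")
box=lambda a,b,e,f:(X>a)&(X<b)&(Y>e)&(Y<f)
B=cc(box(.4,.68,-.05,.2)&(h>100)&(h<125)&(s>120)&(Z>.06)&(Z<.12));rect(W,B,"body")
Q=cc(box(.42,.595,.02,.08)&(Z>.084)&(Z<.11)&((s<60)|B));rect(W,Q,"roller")
red=((h<8)|(h>172))&(s>170)
rect(W,cc(box(.55,.75,-.1,.15)&red&(Z>.145)),"handletop")
save(d,"w4")
```

```text
ee [505.8  49.  246.6] psi -0.0325 turn 0.0005 tool-shift [ 1.223e+02 -1.000e-01  1.066e+02] grip 42.0 t 11.6 q7 -2.08
body n 3492 c [506.8  49.6] size [68.3 29.7] ang -1.6 zmed 98.4 z95 100.6
roller n 5376 c [506.6  49.6] size [151.7  29.8] ang -2.2 zmed 94.4 z95 100.4
handletop n 581 c [629.3  45.4] size [20.8 15.6] ang 88.6 zmed 154.7 z95 156.3
```

View pics/w4.png

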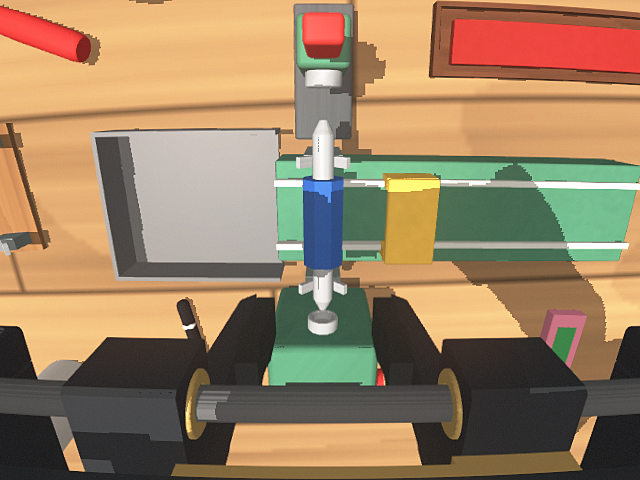

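Roller (322,215) sits in both V rests (z 83.5, x≈+2.5), facing the head cup (322,322) and tail cup (322,78). Now the tail handle.

Request:
send_rows(rows="30 0 0 0 60; 35 0 0 0 60; 35 0 0 0 60; 23.5 -0.3 0 0 60; 0 0 20 0 60; 0 0 30 0 60; 0 0 30 0 60; 0 0 18 0 60; 0 0 8 0 60; 0 0 0 0 20; 0 0 0 0 10; 0 0 0 0 10; 0 0 0 0 10; 0 0 0 0 10", force=40)

```text
time_s: 13.05
ee_pos: [0.6295, 0.0454, 0.1405]
tool_rot: [0.0, 1.0, -0.016, 0.001]
ft_force: [-0.0, -8.1, 2.8]
grip_width: 0.0218
grasp_force: 6.0
```

Request:
send_rows(rows="0 0 0 0 10; -3 0 0 0 10; -8 0 0 0 10; -10 0 0 0 10; -10 0 0 0 10; -6 0 0 0 10; 0 0 0 0 10")

```text
time_s: 13.75
ee_pos: [0.592, 0.0465, 0.1404]
tool_rot: [0.0, 1.0, -0.016, 0.001]
ft_force: [2.1, -1.0, 6.0]
grip_width: 0.0217
grasp_force: 40.0
```

Request:
send_rows(rows="-3 0 0 0 10; -2 0 0 0 10; -1 0 0 0 10; -1 0 0 0 10; -1 0 0 0 10; 0 0 0 0 10")

```text
time_s: 14.35
ee_pos: [0.5861, 0.0468, 0.1404]
tool_rot: [-0.0, 1.0, -0.016, 0.002]
ft_force: [5.6, -2.2, 4.1]
grip_width: 0.0215
grasp_force: 40.0
```

Request:
send_rows(rows="-1 0 0 0 10; -1 0 0 0 10; -1 0 0 0 10; 0 0 0 0 10")

```text
time_s: 14.75
ee_pos: [0.5857, 0.0468, 0.1405]
tool_rot: [-0.001, 1.0, -0.017, 0.005]
ft_force: [12.4, -2.2, -1.9]
grip_width: 0.0219
grasp_force: 40.0
```

Request:
send_rows(rows="2 0 0 0 10; 0 0 0 0 60; 0 0 0 0 60; 0 0 0 0 60; 0 0 -10 0 60; 0 0 -30 0 60; -25 0 -40 0 60; -35 0 -40 0 60; -35 0 -20 0 60; 0 0 0 0 60; 0 0 0 0 60")

```text
time_s: 15.85
ee_pos: [0.4901, 0.0501, 0.2783]
tool_rot: [0.0, 1.0, -0.016, 0.001]
ft_force: [0.6, 0.0, -0.3]
grip_width: 0.06
grasp_force: 0.0
```

Run:
```python
from m import *
go([500,-200],300,1.5376)
d,W,h,s,v,X,Y,Z=view("wrist")
box=lambda a,b,e,f:(X>a)&(X<b)&(Y>e)&(Y<f)
B=cc(box(.4,.68,-.05,.2)&(h>100)&(h<125)&(s>120)&(Z>.06)&(Z<.12));rect(W,B,"body")
red=((h<8)|(h>172))&(s>170)
rect(W,cc(box(.55,.75,-.1,.15)&red&(Z>.145)),"handletop")
Rt=np.array([[np.cos(A),-np.sin(A)],[np.sin(A),np.cos(A)]])
print(c2w(-12,20),c2w(82,20))
save(d,"w5")
```

```text
ee [490.1  50.1 278.3] psi -0.0316 turn -1.5692 tool-shift [-249.6   18.2  -21.7] grip 60.0 t 15.85 q7 -2.06
body n 2863 c [492.8  50. ] size [67.7 29.6] ang -2.2 zmed 98.5 z95 100.6
handletop n 453 c [586.2  46.7] size [20.9 15.8] ang 88.0 zmed 155.1 z95 156.4
[492.16970098  49.68686646] [586.11802127  46.57027969]
```

View pics/w5.png

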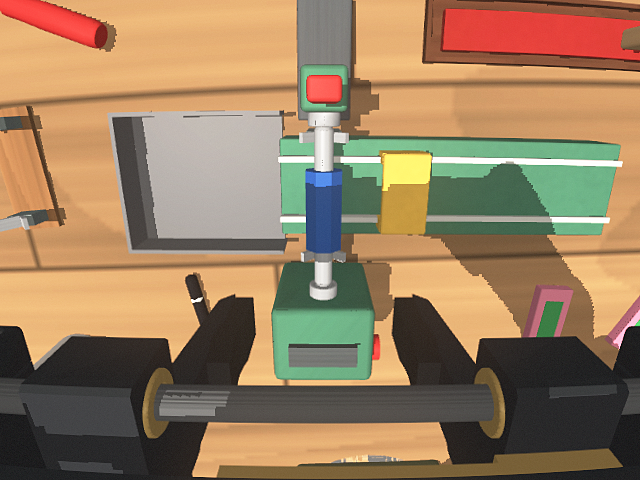

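Clamped: the roller body is at x 492.8 (expected 492.2) and the handle at 586.2 (expected 586.1), both tips in the cups (322,290) and (323,120). Now the boards.

Request:
send_rows(rows="0 40 -10 0 88; 0 45 -10 0 88; 0 45 -10 0 88; 0 45 -10 0 88; 0 45 -10 0 88; 0 40 -10 0 88; 0 0 0 -0.1425 88; 0 0 0 -0.1425 88; 0 0 0 -0.1425 88; 0 0 0 -0.1425 88; 0 0 0 -0.1425 88; 0 0 0 -0.1425 88; 0 0 0 -0.1425 88; 0 0 0 -0.1425 88; 0 0 0 -0.1425 88; 0 0 0 -0.1425 88; 0 0 0 -0.1425 88; -40 0 0 0 88; -40 0 0 0 88; -40 0 0 0 88")

```text
time_s: 17.9
ee_pos: [0.4778, -0.3319, 0.3361]
tool_rot: [-0.001, 0.72, 0.694, 0.0]
ft_force: [-0.3, 0.1, 0.3]
grip_width: 0.0881
grasp_force: 0.0
```

Request:
send_rows(rows="-40 0 0 0 88; -40 0 0 0 88; -40 0 0 0 88; 0 0 0 0 88; 0 0 0 0 88")

```text
time_s: 18.4
ee_pos: [0.473, -0.4508, 0.3353]
tool_rot: [-0.001, 0.721, 0.693, 0.001]
ft_force: [0.5, 1.4, -0.5]
grip_width: 0.0882
grasp_force: 0.0
```

```bash
cat >> m.py <<'E'
def boards(c="wrist",name=None,zlo=.007,zhi=.03,bx=(.35,.65,-.47,-.28)):
    d,W,h,s,v,X,Y,Z=view(c)
    if name: save(d,name)
    M=(X>bx[0])&(X<bx[1])&(Y>bx[2])&(Y<bx[3])&(Z>zlo)&(Z<zhi)
    n,l,st,_=cv2.connectedComponentsWithStats(M.astype(np.uint8))
    for i in range(1,n):
        if st[i,4]>200:
            cx,cy=st[i,0]+st[i,2]//2,st[i,1]+st[i,3]//2
            b=l==i; hist=[np.median(a[b]) for a in (h,s)]
            pk=((h>150)&(h<178))[b].mean()
            rect(W,b,f"px({cx},{cy}) hue {h[cy,cx]} pink {pk:.2f}")
E
python3 - <<'E'
from m import *
go([500,-200],300,1.5376)
boards(name="w6")
E
```

```text
ee [ 473.  -450.8  335.3] psi 1.5324 turn -0.0052 tool-shift [251.6  18.6  35.3] grip 88.2 t 18.4 q7 0.23
px(464,31) hue 12 pink 0.00 n 249 c [ 628.8 -290.1] size [43.4 13.1] ang -11.0 zmed 13.4 z95 15.1
px(413,107) hue 11 pink 0.00 n 2707 c [ 574.  -365.8] size [79.3 41.3] ang 80.6 zmed 14.9 z95 16.4
px(343,121) hue 63 pink 0.00 n 2617 c [ 497.2 -378.2] size [80.3 40.3] ang -77.3 zmed 14.9 z95 16.4
px(274,142) hue 29 pink 0.00 n 2544 c [ 416.3 -398.4] size [79.7 40.5] ang 88.0 zmed 14.9 z95 16.4
```

View pics/w6.png

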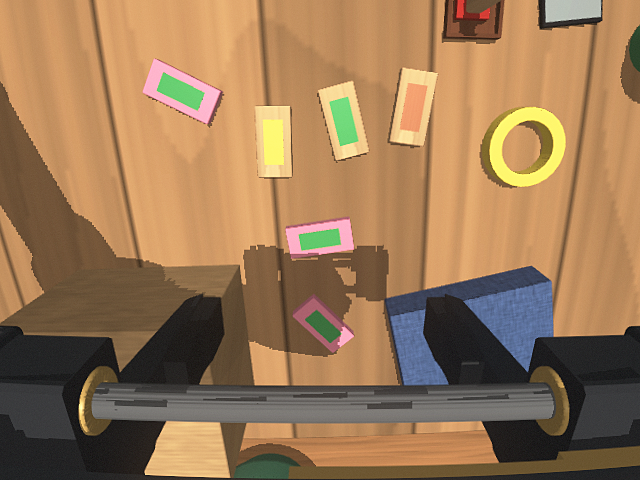

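Wooden boards: yellow (274,142), green (343,121), copper (413,107). Pink ones at (182,90), (320,238) and (325,325) stay. I start with yellow, gripped 20 mm behind its centre so the fingers keep clear of the guard.

Request:
send_rows(rows="15 -29 40 0 60; 15.3 -29.6 40 0 56; 0 0 45 0 56; 0 0 45 0 56; 0 0 40 0 56; 0 0 40 0 56; 0 0 30 0 56; 0 0 16 0 56; 0 0 0 0 56; 0 0 0 0 56", force=20)

```text
time_s: 19.45
ee_pos: [0.419, -0.4182, 0.0452]
tool_rot: [0.001, 0.719, 0.695, 0.0]
ft_force: [0.0, 0.7, 0.5]
grip_width: 0.0561
grasp_force: 0.0
```

Run:
```python
from m import *
go([415.6,-418.4],29,1.5359)
```

```text
ee [ 419.  -418.2   45.2] psi 1.5361 turn 0.0002 tool-shift [-0.3 -3.4 16.2] grip 56.1 t 19.45 q7 -0.11
```

Request:
send_rows(rows="0 -3.4 6 0 56; 0 0 6 0 56; 0 0 4 0 56; 0 0 0 0 36; 0 0 0 0 30; 0 0 0 0 30; 0 0 0 0 30; 0 0 0 0 30; 0 0 0 0 30; 0 0 -20 0 30; 0 0 -40 0 30; 0 0 -40 0 30; 0 0 -20 0 30; 0 0 0 0 30")

```text
time_s: 20.85
ee_pos: [0.4162, -0.4193, 0.1513]
tool_rot: [0.003, 0.72, 0.694, 0.0]
ft_force: [0.5, -1.2, 0.2]
grip_width: 0.0397
grasp_force: 19.9
```

Run:
```python
from m import *
print(c2w(0,-142))
go(c2w(0,-142),100,np.pi/2-0.0332)
```

```text
[ 498.79196467 -112.62193066]
ee [ 416.2 -419.3  151.3] psi 1.535 turn -0.0026 tool-shift [309.2  72.4  51.3] grip 39.7 t 20.85 q7 0.01
```

Request:
send_rows(rows="30 8 0 0 30; 40 9.4 0 0 30; 40 9.2 0 0 30; 40 9.2 0 0 30; 40 9.2 0 0 30; 40 9.2 0 0 30; 40 9.2 0 0 30; 39 9 0 0 30; 0 0 20 0 30; 0 0 20 0 30; 0 0 10 0 30; 0 0 0 0 30; 0 0 0 0 30")

```text
time_s: 22.15
ee_pos: [0.4976, -0.1123, 0.098]
tool_rot: [-0.0, 0.72, 0.694, -0.0]
ft_force: [-0.3, 1.1, -0.4]
grip_width: 0.0397
grasp_force: 19.9
```

Run:
```python
from m import *
go(c2w(0,-142),82,np.pi/2-0.0332)
d,W,h,s,v,X,Y,Z=view("wrist")
save(d,"w7")
M=(abs(Z-.115)<.02)&(X>.46)&(X<.54)&(Y<-.03)&(Y>-.2)&(h>8)&(h<35)
rect(W,cc(M),"board")
y=(h>18)&(h<32)&(s>120)&(Z>.076)&(Z<.088)&(X>.4)&(X<.6);rect(W,cc(y),"guard")
w=(s<50)&(v>150)&(Z>.05)&(Z<.062)&(X>.45)&(X<.55)&(Y>-.25)
n,l,st,_=cv2.connectedComponentsWithStats(w.astype(np.uint8))
for i in range(1,n):
    if st[i,4]>80: rect(W,l==i,"rail")
```

```text
ee [ 497.6 -112.3   98. ] psi 1.5349 turn -0.0027 tool-shift [-0.3  1.2 16. ] grip 39.7 t 22.15 q7 -0.73
board n 2476 c [ 472.6 -107.1] size [25.8 12.8] ang -54.4 zmed 110.5 z95 124.6
guard n 23840 c [502.1 -20. ] size [70.4 39.7] ang -2.1 zmed 82.7 z95 83.9
rail n 345 c [474.7   9.4] size [9.4 7. ] ang 86.8 zmed 60.8 z95 61.8
rail n 342 c [531.7   7.4] size [9.3 7.3] ang 87.5 zmed 60.7 z95 61.7
rail n 121 c [473.6 -43.9] size [4.6 4.3] ang -5.4 zmed 55.8 z95 56.7
rail n 1561 c [528.2 -75. ] size [62.9  6.3] ang 87.7 zmed 55.8 z95 56.9
rail n 1339 c [471.9 -79.6] size [65.8  5.9] ang 87.8 zmed 55.8 z95 56.8
rail n 121 c [ 526.3 -110.5] size [7.8 4.5] ang 83.7 zmed 55.9 z95 56.7
```

View pics/w7.png

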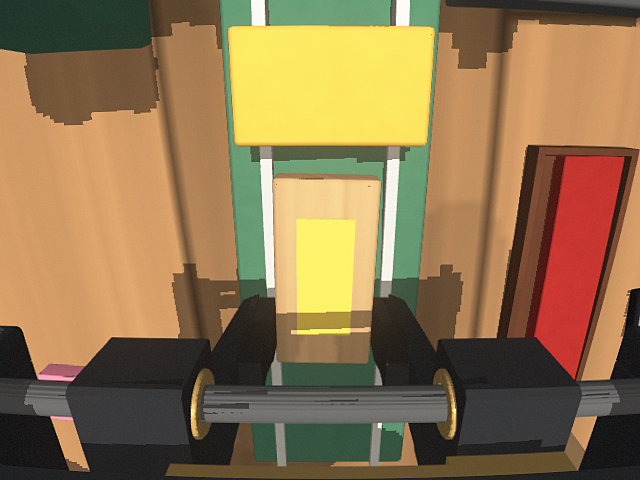

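Yellow board (327,270) is held straight between the rails (265,220) and (392,220), just before the guard. Lowering, then sliding in.

Request:
send_rows(rows="0 1.2 6 -0.003 30; 0 0 6 0 30; 0 0 4 0 30; 0 0 1.5 0 30; 0 0 0 0 30; 8 0 0 0 30; 10 0 0 0 30; 10 0 0 0 30; 10 0 0 0 30; 5 0 0 0 30; 0 0 0 0 30; 0 0 0 0 30")

```text
time_s: 23.4
ee_pos: [0.5003, -0.0694, 0.0807]
tool_rot: [0.0, 0.718, 0.696, -0.0]
ft_force: [-0.2, -0.0, -0.2]
grip_width: 0.04
grasp_force: 19.9
```

Request:
send_rows(rows="0 0 0.7 0 30; 0 0 0 0 50; 0 0 0 0 50; 0 0 -10 0 50; 0 0 -30 0 50; 0 0 -40 0 50; 0 0 -20 0.06 50; -30 0 0 0.067 50; -30 0 0 0 50; 0 0 0 0 50")

```text
time_s: 24.4
ee_pos: [0.4914, -0.1339, 0.1804]
tool_rot: [0.001, 0.764, 0.646, -0.002]
ft_force: [-0.3, -0.7, -0.4]
grip_width: 0.0504
grasp_force: 0.0
```

Run:
```python
from m import *
go([574,-365.8],29,1.4067)
d,W,h,s,v,X,Y,Z=view("wrist")
M=(abs(Z-.064)<.01)&(X>.46)&(X<.54)&(Y<-.0)&(Y>-.25)&(h>8)&(h<35)
rect(W,cc(M),"board on bed")
```

```text
ee [ 491.4 -133.9  180.4] psi 1.404 turn -0.0027 tool-shift [-215.3  119.4  151.4] grip 50.4 t 24.4 q7 -0.66
board on bed n 5453 c [499.5 -64.3] size [50.1 40.5] ang 87.4 zmed 65.0 z95 66.2
```

Request:
send_rows(rows="-30 17 0 0 50; -31 17 0 0 50; -31 17 0 0 50; -31 17 0 0 50; -31 17 0 0 50; -31 17 0 0 50; -30.3 17.4 0 0 50; 0 0 20 0 50; 0 0 40 0 50; 0 0 40 0 50; 0 0 20 0 50; 0 0 10 0 50; 0 0 0 0 50; 0 0 0 0 50")

```text
time_s: 25.85
ee_pos: [0.5779, -0.3602, 0.0517]
tool_rot: [0.001, 0.761, 0.649, 0.001]
ft_force: [-0.5, 1.0, 0.2]
grip_width: 0.0496
grasp_force: 0.0
```

Run:
```python
from m import *
go([574,-365.8],29,1.4067)
boards()
```

```text
ee [ 577.9 -360.2   51.7] psi 1.4114 turn 0.0047 tool-shift [-6.2 -3.  22.7] grip 49.6 t 25.85 q7 -0.24
px(420,127) hue 11 pink 0.00 n 1350 c [ 629.1 -287.4] size [42.2 13.2] ang -2.5 zmed 13.7 z95 14.9
px(321,301) hue 10 pink 0.00 n 12700 c [ 574.2 -365.8] size [80.9 40.3] ang 80.5 zmed 15.0 z95 16.0
px(155,312) hue 61 pink 0.00 n 5404 c [ 493.2 -361.5] size [46.8 41.5] ang -77.6 zmed 14.8 z95 15.9
```

Request:
send_rows(rows="-6.2 -2.8 0 0.005 50; 0 0 8 0 50; 0 0 9 0 50; 0 0 5 0 50; 0 0 0 0 36; 0 0 0 0 30; 0 0 0 0 30; 0 0 0 0 30; 0 0 0 0 30; 0 0 0 0 30; 0 0 -20 -0.066 30; 0 0 -40 -0.066 30; 0 0 -40 0 30; 0 0 -20 0 30; 0 0 0 0 30")

```text
time_s: 27.4
ee_pos: [0.575, -0.3665, 0.1519]
tool_rot: [0.003, 0.719, 0.695, 0.001]
ft_force: [-0.2, 0.8, -0.3]
grip_width: 0.0397
grasp_force: 20.0
```

Run:
```python
from m import *
go(c2w(0,-172),98,np.pi/2-0.0332)
```

```text
ee [ 575.  -366.5  151.9] psi 1.5379 turn 0.0003 tool-shift [221.2 -84.6  53.9] grip 39.7 t 27.4 q7 -0.06
```

Request:
send_rows(rows="30 -12 0 0 30; 38 -15 0 0 30; 38 -15 0 0 30; 38 -15 0 0 30; 38 -14 0 0 30; 39.2 -13.6 0 0 30; 0 0 20 0 30; 0 0 20 0 30; 0 0 14 0 30; 0 0 0 0 30; 0 0 0 0 30")

```text
time_s: 28.5
ee_pos: [0.495, -0.1419, 0.0935]
tool_rot: [-0.001, 0.718, 0.696, -0.0]
ft_force: [0.1, -0.2, -0.2]
grip_width: 0.0396
grasp_force: 20.0
```

Run:
```python
from m import *
go(c2w(0,-172),82,np.pi/2-0.0332)
```

```text
ee [ 495.  -141.9   93.5] psi 1.5385 turn 0.0009 tool-shift [-0.6  2.8 11.5] grip 39.6 t 28.5 q7 -0.68
```

Request:
send_rows(rows="-0.6 2.8 0 0.001 30; 0 0 6 0 30; 0 0 5 0 30; 0 0 2 0 30; 0 0 0 0 30; 5 0 0 0 30; 4 0 0 0 30; 0 0 0.5 0 30; 0 0 0 0 50; 0 0 0 0 50; 0 0 0 0 50; 0 0 -10 0 50; 0 0 -30 0 50; 0 0 -40 0 50; 0 0 -20 -0.12 50; -30 0 0 -0.131 50; -30 0 0 0 50; 0 0 0 0 50")

```text
time_s: 30.3
ee_pos: [0.5074, -0.1983, 0.1809]
tool_rot: [0.001, 0.629, 0.777, -0.001]
ft_force: [-0.7, 0.1, 0.1]
grip_width: 0.0497
grasp_force: 0.0
```

Run:
```python
from m import *
go([497.2,-378.2],29,np.radians(102.7))
d,W,h,s,v,X,Y,Z=view("wrist")
M=(abs(Z-.064)<.01)&(X>.46)&(X<.54)&(Y<-.0)&(Y>-.25)&(h>8)&(h<35)
n,l,st,_=cv2.connectedComponentsWithStats(M.astype(np.uint8))
for i in range(1,n):
    if st[i,4]>200: rect(W,l==i,"on bed")
```

```text
ee [ 507.4 -198.3  180.9] psi 1.7805 turn -0.012 tool-shift [-173.3  -49.5  151.9] grip 49.7 t 30.3 q7 -0.21
on bed n 1267 c [ 470.2 -142.4] size [174.    5.2] ang 88.0 zmed 55.8 z95 57.0
on bed n 4967 c [499.1 -67.9] size [43.  40.2] ang 86.9 zmed 64.9 z95 66.1
on bed n 1365 c [ 525.3 -140.6] size [181.5   5.3] ang 88.1 zmed 55.9 z95 57.0
on bed n 8566 c [ 497.4 -132.9] size [80.4 40.1] ang 88.2 zmed 65.0 z95 66.1
```

Request:
send_rows(rows="-30 -9 0 -0.012 50; -36 -10 0 0 50; -36 -10 0 0 50; -36 -10 0 0 50; -35.3 -10.5 0 0 50; 0 0 20 0 50; 0 0 40 0 50; 0 0 40 0 50; 0 0 22 0 50; 0 0 0 0 50; 0 0 0 0 50")

```text
time_s: 31.45
ee_pos: [0.4992, -0.3719, 0.0593]
tool_rot: [0.0, 0.621, 0.784, 0.001]
ft_force: [-0.3, 0.4, 1.2]
grip_width: 0.0498
grasp_force: 0.0
```

Run:
```python
from m import *
go([497.2,-378.2],29,np.radians(102.7))
boards(bx=(.44,.6,-.47,-.3))
```

```text
ee [ 499.2 -371.9   59.3] psi 1.8015 turn 0.009 tool-shift [-5.7 -3.3 30.3] grip 49.8 t 31.45 q7 0.05
px(319,295) hue 60 pink 0.00 n 11874 c [ 496.9 -378.3] size [80.9 40.3] ang -77.5 zmed 15.0 z95 16.0
```

Request:
send_rows(rows="-5.7 -3.4 6 0.006 50; 0 0 9 0 50; 0 0 10 0 50; 0 0 5 0 50; 0 0 0 0 36; 0 0 0 0 30; 0 0 0 0 30; 0 0 0 0 30; 0 0 0 0 30; 0 0 0 0 30; 0 0 -20 0.128 30; 0 0 -40 0.128 30; 0 0 -40 0 30; 0 0 -20 0 30; 0 0 0 0 30")

```text
time_s: 33.0
ee_pos: [0.4984, -0.3799, 0.152]
tool_rot: [0.003, 0.719, 0.695, 0.001]
ft_force: [1.2, 0.2, -0.5]
grip_width: 0.0393
grasp_force: 20.0
```

Run:
```python
from m import *
go(c2w(0,-254),98,np.pi/2-0.0332)
```

```text
ee [ 498.4 -379.9  152. ] psi 1.5381 turn 0.0005 tool-shift [155.2  -8.5  54. ] grip 39.3 t 33.0 q7 -0.07
```

Request:
send_rows(rows="30 -2 0 0 30; 40 -2 0 0 30; 45 -2 0 0 30; 40.2 -2 0 0 30; 0 0 20 0 30; 0 0 20 0 30; 0 0 14 0 30; 0 0 0 0 30; 0 0 0 0 30")

```text
time_s: 33.9
ee_pos: [0.4933, -0.2239, 0.0941]
tool_rot: [-0.0, 0.719, 0.695, -0.0]
ft_force: [0.4, -0.5, -1.2]
grip_width: 0.0395
grasp_force: 20.0
```

Run:
```python
from m import *
go(c2w(0,-254),80.5,np.pi/2-0.0332)
```

```text
ee [ 493.3 -223.9   94.1] psi 1.5379 turn 0.0003 tool-shift [-0.6  1.8 13.6] grip 39.5 t 33.9 q7 -0.49
```

Request:
send_rows(rows="-0.6 1.8 0 0 30; 0 0 6 0 30; 0 0 5 0 30; 0 0 2.6 0 30; 0 0 0 0 30; 5 0 0 0 30; 4 0 0 0 30; 0 0 0.5 0 30; 0 0 0 0 50; 0 0 0 0 50; 0 0 0 0 50; 0 0 -10 0 50; 0 0 -30 0 50; 0 0 -40 0 50; -20 25 -40 0 60; -30 30 -40 0 60; -30 30 -20 0 60; -25 30 0 0 60; 0 27 0 0 60; 0 0 0 0 60")

```text
time_s: 35.9
ee_pos: [0.6318, -0.3197, 0.254]
tool_rot: [0.0, 0.719, 0.695, 0.002]
ft_force: [0.8, 0.5, 0.6]
grip_width: 0.0599
grasp_force: 0.0
```

Run:
```python
from m import *
d,W,h,s,v,X,Y,Z=view("wrist"); save(d,"w8")
go([636.7,-255.7],70,np.radians(87.8))
red=((h<8)|(h>172))&(s>150)
box=lambda a,b,e,f:(X>a)&(X<b)&(Y>e)&(Y<f)
rect(W,cc(box(.55,.75,-.4,0)&red&(Z<.03)),"blade")
rect(W,cc(box(.55,.75,-.4,-0.05)&(Z>.08)&(Z<.1)),"stickhandle")
rect(W,cc(box(.58,.7,-.35,-0.02)&(Z>.008)&(Z<.017)&(v<140)&~red),"rim")
n,l,st,_=cv2.connectedComponentsWithStats(((abs(Z-.065)<.004)&box(.46,.54,-.35,-.03)).astype(np.uint8))
for i in range(1,n):
    if st[i,4]>200: rect(W,l==i,"on bed")
```

```text
ee [ 630.1 -319.2  253.9] psi 1.5391 turn 0.0067 tool-shift [ 63.7   4.2 183.9] grip 60.1 t 35.95 q7 -0.05
blade n 4850 c [ 648.1 -204.8] size [121.3  37.3] ang 89.2 zmed 14.7 z95 16.1
stickhandle n 1040 c [ 647.5 -244.7] size [29.2 18.1] ang 89.5 zmed 91.5 z95 92.9
rim n 1023 c [ 640.5 -218.6] size [151.2  59.5] ang 87.9 zmed 13.7 z95 15.0
on bed n 1856 c [ 497.  -160.9] size [41. 25.] ang -2.6 zmed 64.7 z95 66.2
on bed n 5393 c [ 494.4 -215. ] size [80.3 41.5] ang 88.2 zmed 64.9 z95 66.2
```

View pics/w8.png

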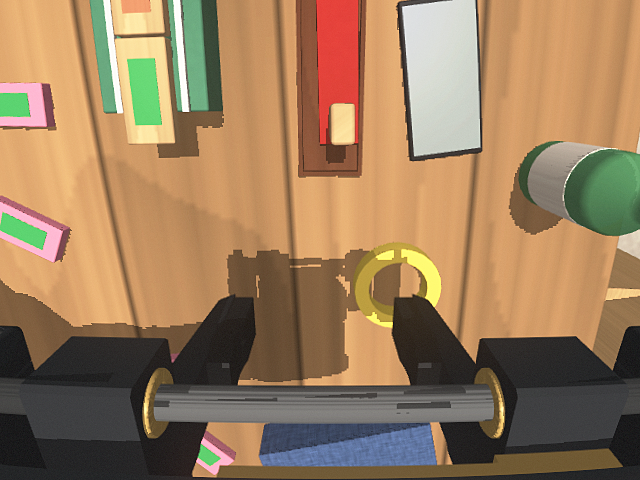

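Stick handle (342,123) has been knocked 1 cm aside; it now sits at (647.5, −244.7), still in its rest. The green board (145,90) and copper board (137,10) lie in the lane. Grasping the stick.

Request:
send_rows(rows="25 5 0 -0.014 60; 25 5 20 0 60; 24.8 6.1 30 0 60; 0 0 40 0 60; 0 0 40 0 60; 0 0 30 0 60; 0 0 15 0 60; 0 0 0 0 60; 0 0 0 0 60", force=45)

```text
time_s: 36.85
ee_pos: [0.6477, -0.2457, 0.0803]
tool_rot: [0.001, 0.714, 0.701, 0.001]
ft_force: [-0.1, 0.0, -0.1]
grip_width: 0.06
grasp_force: 0.0
```

Run:
```python
from m import *
go([647.5,-244.7],62,1.556)
W=np.load("w1.npy");im=cv2.imread("pics/w1.png");hsv=cv2.cvtColor(im,cv2.COLOR_BGR2HSV).astype(int);h,s,v=hsv[:,:,0],hsv[:,:,1],hsv[:,:,2]
X,Y,Z=W[:,:,0],W[:,:,1],W[:,:,2]
M=(X>.59)&(X<.69)&(Y>-.32)&(Y<-.03)&(Z>.0105)&(Z<.03)
rect(W,cc(M),"rest w1")
W=np.load("top0.npy");rect(W,cc((W[:,:,0]>.59)&(W[:,:,0]<.69)&(W[:,:,1]>-.32)&(W[:,:,1]<-.03)&(W[:,:,2]>.008)&(W[:,:,2]<.03)),"rest top")
W=np.load("scene0.npy");rect(W,cc((W[:,:,0]>.59)&(W[:,:,0]<.69)&(W[:,:,1]>-.32)&(W[:,:,1]<-.03)&(W[:,:,2]>.008)&(W[:,:,2]<.03)),"rest scene")
```

```text
ee [ 647.7 -245.7   80.3] psi 1.5522 turn -0.0038 tool-shift [ 1.  -0.2 18.3] grip 60.0 t 36.85 q7 -0.28
rest w1 n 4779 c [ 639.8 -171.6] size [209.9  37.1] ang 87.8 zmed 14.8 z95 16.5
rest top n 1190 c [ 644.1 -169.5] size [245.4  64.6] ang 87.8 zmed 13.1 z95 18.8
rest scene n 1140 c [ 646.7 -163.1] size [227.8  67.8] ang 88.3 zmed 12.2 z95 17.6
```

Request:
send_rows(rows="1 0 9 -0.003 60; 0 0 9 0 60; 0 0 0 0 25; 0 0 0 0 12; 0 0 0 0 12; 0 0 0 0 12; 0 0 0 0 12; 0 0 0 0 12; 0 0 -10 0 12; 0 0 -30 0 12; 0 0 -40 0 12; 0 0 -30 0.017 12; 0 0 0 0 12; 0 0 0 0 12")

```text
time_s: 38.25
ee_pos: [0.6473, -0.2449, 0.1717]
tool_rot: [0.001, 0.718, 0.696, 0.0]
ft_force: [-0.6, -0.1, -0.6]
grip_width: 0.0174
grasp_force: 45.0
```

Run:
```python
from m import *
go(c2w(0,-490),112,np.pi/2-0.0332)
d,W,h,s,v,X,Y,Z=view("wrist"); save(d,"w9")
red=((h<8)|(h>172))&(s>130)
B=cc(red&(Z>.08)&(Z<.2)&(X>.55)&(X<.75));rect(W,B,"blade")
for y0 in (-.22,-.18,-.14,-.1,-.07): 
    b=B&(abs(Y-y0)<.008)
    if b.sum()>10: print(y0,np.median(W[b],0).round(4))
```

```text
ee [ 647.3 -244.9  171.7] psi 1.5385 turn 0.0009 tool-shift [-220.7 -152.8   59.7] grip 17.4 t 38.25 q7 -0.23
blade n 22819 c [ 647.9 -183.1] size [132.   36.2] ang 88.0 zmed 125.5 z95 126.5
-0.22 [ 0.6467 -0.2198  0.1256]
-0.18 [ 0.6481 -0.1798  0.1255]
-0.14 [ 0.6495 -0.1399  0.1254]
```

View pics/w9.png

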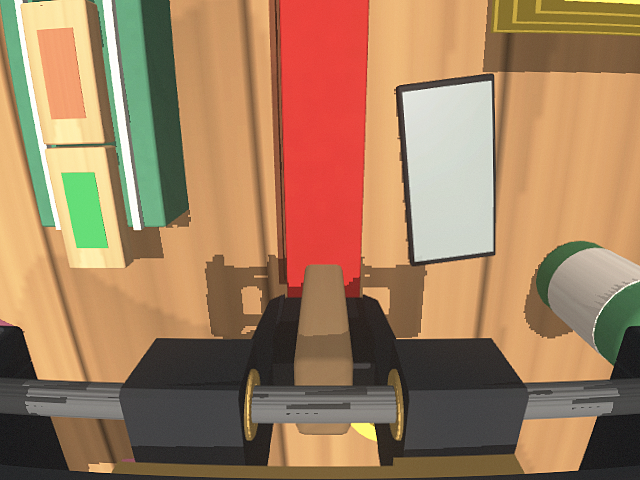

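The stick is held level: blade (325,140) points along the lane direction at 88°, with its underside 57 mm below the TCP. Moving it behind the boards.

Request:
send_rows(rows="-25 -18 0 0 12; -30 -21 0 0 12; -34 -23 0 0 12; -34 -23 0 0 12; -34 -23 0 0 12; -34 -23 0 0 12; -29.7 -21.8 0 0 12; 0 0 20 0 12; 0 0 20 0 12; 0 0 15 0 12; 0 0 0 0 12; 0 0 0 0 12")

```text
time_s: 39.5
ee_pos: [0.4874, -0.4598, 0.1152]
tool_rot: [-0.001, 0.718, 0.696, 0.0]
ft_force: [0.9, 0.2, 0.3]
grip_width: 0.0177
grasp_force: 45.0
```

Run:
```python
from m import *
go(c2w(0,-490),110,np.pi/2-0.0332)
d,W,h,s,v,X,Y,Z=view("wrist"); save(d,"w10")
red=((h<8)|(h>172))&(s>130)
B=cc(red&(Z>.05)&(Z<.2)&(X>.42)&(X<.6));rect(W,B,"blade")
n,l,st,_=cv2.connectedComponentsWithStats(((abs(Z-.065)<.004)&(X>.45)&(X<.55)&(Y>-.35)&(Y<-.1)&(s>40)&(h<35)).astype(np.uint8))
for i in range(1,n):
    if st[i,4]>200: rect(W,l==i,"on bed")
```

```text
ee [ 487.4 -459.8  115.2] psi 1.5391 turn 0.0015 tool-shift [-0.7 -0.1  5.2] grip 17.7 t 39.5 q7 0.08
blade n 22823 c [ 488.  -398.1] size [131.8  36.1] ang 88.0 zmed 69.2 z95 70.3
on bed n 869 c [ 490.1 -341.2] size [36.5 17.6] ang -0.6 zmed 68.6 z95 69.0
```

View pics/w10.png

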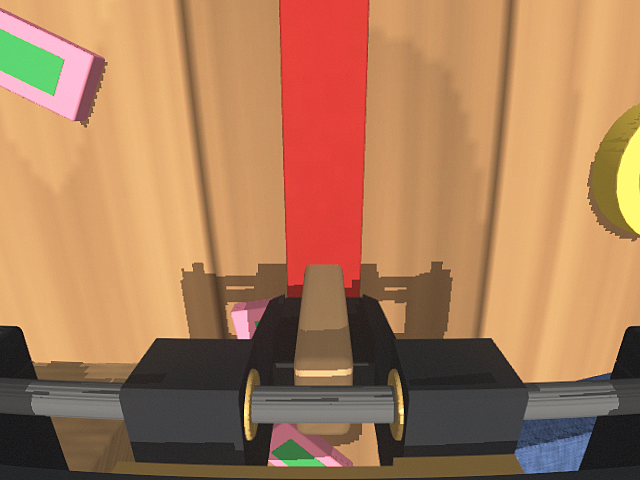

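Request:
send_rows(rows="0 1 4.8 0 12; 0 0 0 0 12; 5 0 0 0 12; 10 0 0 0 12; 10 0 0 0 12; 10 0 0 0 12; 10 0 0 0 12; 10 0 0 0 12; 10 0 0 0 12; 10 0 0 0 12; 10 0 0 0 12; 10 0 0 0 12; 10 0 0 0 12; 10 0 0 0 12; 0 0 0 0 12")

```text
time_s: 41.05
ee_pos: [0.4925, -0.343, 0.1111]
tool_rot: [-0.001, 0.717, 0.697, 0.001]
ft_force: [0.3, -0.1, -0.8]
grip_width: 0.0179
grasp_force: 45.0
```

Run:
```python
from m import *
go(c2w(0,-135),110,np.pi/2-0.0332)
d,W,h,s,v,X,Y,Z=view("wrist"); save(d,"w11")
d=cap("top"); im=d["pixels"][:,:,::-1][185:320,165:405]
w=cv2.imread("pics/w11.png")
cv2.imwrite("pics/c11.png",np.vstack([cv2.resize(im,(533,300),interpolation=cv2.INTER_CUBIC),cv2.resize(w[:340],(533,283))]))
```

```text
ee [ 492.5 -343.   111.1] psi 1.5412 turn 0.0036 tool-shift [237.5  -1.4   1.1] grip 17.9 t 41.05 q7 -0.18
```

View pics/c11.png

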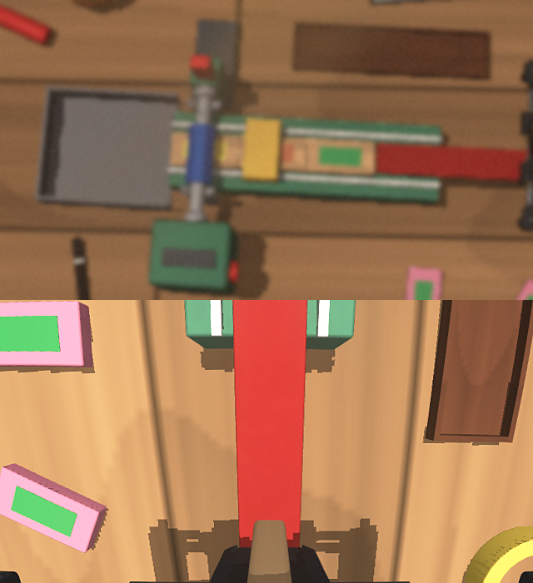

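The boards are moving in line under the guard and roller, the blade (440,160) is behind the green board, and the rest (390,50) is empty. Pushing on.

Request:
send_rows(rows="6 0 1 0.003 12; 10 0 0 0 12; 10 0 0 0 12; 10 0 0 0 12; 10 0 0 0 12; 10 0 0 0 12; 10 0 0 0 12; 10 0 0 0 12; 10 0 0 0 12; 10 0 0 0 12; 10 0 0 0 12; 10 0 0 0 12; 10 0 0 0 12; 10 0 0 0 12; 0 0 0 0 12")

```text
time_s: 42.65
ee_pos: [0.4973, -0.2072, 0.1101]
tool_rot: [-0.0, 0.718, 0.696, 0.001]
ft_force: [-0.5, 0.2, -0.9]
grip_width: 0.0174
grasp_force: 45.0
```

```bash
cat >> m.py <<'E'
def tray(c="top"):
    d,W,h,s,v,X,Y,Z=view(c); save(d,"t_last")
    C=np.stack([X*1000-O[0],Y*1000-O[1]],-1)@np.array([[np.cos(A),-np.sin(A)],[np.sin(A),np.cos(A)]])
    cx,cy=C[:,:,0],C[:,:,1]
    M=(abs(cx)<68)&(cy>-25)&(cy<220)&(s>70)&(h<85)&(h>5)&(Z<.075)&(v>80)
    M&=~((h>65)&(cy<62))
    n,l,st,_=cv2.connectedComponentsWithStats(M.astype(np.uint8))
    for i in range(1,n):
        if st[i,4]>12:
            b=l==i; print("blob",st[i,4],"cx",cx[b].min().round(),cx[b].max().round(),"cy",cy[b].min().round(),cy[b].max().round(),"z",np.percentile(Z[b]*1000,[5,50,95]).round(),"hue",np.median(h[b]))
    B=(h>100)&(h<125)&(s>120)&(abs(cx)<60)&(abs(cy-20)<30)
    print("roller c",cx[B].min().round(1),cx[B].max().round(1),cy[B].mean().round(1),"z",np.median(Z[B]).round(3))
    R_=((h<8)|(h>172))&(s>150)&(Z>.14)&(cx>40)&(abs(cy-20)<30);print("handle",cx[R_].mean().round(1))
E
python3 - <<'E'
from m import *
go(c2w(0,-135),110,np.pi/2-0.0332)
tray()
E
```

```text
ee [ 497.3 -207.2  110.1] psi 1.5384 turn 0.0008 tool-shift [ 1.016e+02 -1.600e+00  1.000e-01] grip 17.4 t 42.65 q7 -0.5
blob 44 cx 45.0 68.0 cy 35.0 70.0 z [-6.  4. 49.] hue 14.0
blob 42 cx 41.0 68.0 cy -25.0 1.0 z [-5.  1. 50.] hue 15.0
blob 514 cx -22.0 32.0 cy 42.0 160.0 z [ 4. 45. 73.] hue 14.0
blob 184 cx -21.0 25.0 cy -25.0 6.0 z [57. 64. 69.] hue 28.0
blob 77 cx -68.0 -43.0 cy 41.0 72.0 z [-5. -1.  9.] hue 14.0
blob 52 cx -68.0 -43.0 cy -25.0 -8.0 z [-7. -1.  6.] hue 14.0
blob 14 cx -68.0 -66.0 cy 114.0 143.0 z [-4.  3. 20.] hue 13.0
blob 32 cx -68.0 -56.0 cy 1.0 21.0 z [-5. -1.  6.] hue 14.0Traceback (most recent call last):
  File "<stdin>", line 3, in <module>
  File "m.py", line 45, in tray
    print("roller c",cx[B].min().round(1),cx[B].max().round(1),cy[B].mean().round(1),"z",np.median(Z[B]).round(3))
                     ~~~~~~~~~^^
    return umr_minimum(a, axis, None, out, keepdims, initial, where)
ValueError: zero-size array to reduction operation minimum which has no identity
```

Run:
```python
from m import *
im=cv2.imread("pics/t_last.png");hs=cv2.cvtColor(im,cv2.COLOR_BGR2HSV)
for r in range(238,272,4): print(r,[tuple(int(a) for a in hs[r,c]) for c in range(246,268,4)])
b=cv2.inRange(hs,(98,90,40),(130,255,255)); ys,xs=np.nonzero(b[200:320,150:400]); print(len(ys),ys.min()+200 if len(ys) else 0, ys.max()+200 if len(ys) else 0, xs.min()+150 if len(ys) else 0, xs.max()+150 if len(ys) else 0)
```

```text
238 [(49, 54, 118), (50, 61, 113), (15, 30, 138), (14, 38, 114), (32, 62, 74), (51, 67, 107)]
242 [(18, 54, 128), (120, 25, 111), (114, 102, 135), (117, 77, 106), (13, 30, 101), (18, 40, 158)]
246 [(14, 114, 125), (116, 77, 100), (113, 111, 133), (118, 87, 103), (10, 74, 89), (16, 115, 162)]
250 [(15, 114, 125), (115, 92, 108), (112, 116, 136), (118, 84, 100), (42, 58, 75), (53, 104, 132)]
254 [(13, 112, 132), (114, 100, 110), (112, 116, 136), (118, 80, 96), (43, 73, 80), (56, 102, 137)]
258 [(17, 91, 107), (113, 102, 115), (113, 115, 137), (117, 83, 95), (15, 100, 102), (16, 118, 168)]
262 [(23, 35, 144), (114, 104, 120), (112, 120, 136), (118, 79, 94), (18, 45, 97), (21, 35, 153)]
266 [(61, 59, 112), (115, 79, 103), (116, 70, 123), (120, 70, 88), (41, 65, 67), (58, 66, 109)]
270 [(18, 51, 100), (15, 35, 118), (14, 30, 145), (15, 35, 118), (28, 47, 71), (44, 68, 71)]
179 242 265 249 257
```

Request:
send_rows(rows="6 -0.5 0 0 12; 10 -0.5 0 0 12; 10 -0.5 0 0 12; 10 0 0 0 12; 10 0 0 0 12; 10 0 0 0 12; 10 0 0 0 12; 10 0 0 0 12; 10 0 0 0 12; 10 0 0 0 12; 6 0 0 0 12; 0 0 0 0 12; 0 0 0 0 12")

```text
time_s: 44.0
ee_pos: [0.4989, -0.1077, 0.1099]
tool_rot: [0.0, 0.72, 0.694, -0.0]
ft_force: [-0.1, -0.2, -0.3]
grip_width: 0.0178
grasp_force: 45.0
```

```bash
sed -i 's/(h<125)&(s>120)&(abs(cx)<60)/(h<125)\&(s>70)\&(Z>.08)\&(abs(cx)<60)/; s/(s>150)&(Z>.14)/(s>110)\&(Z>.13)/' m.py
python3 - <<'E'
from m import *
go(c2w(0,-135),110,np.pi/2-0.0332)
tray()
E
```

```text
ee [ 498.9 -107.7  109.9] psi 1.5353 turn -0.0023 tool-shift [ 2.1  0.  -0.1] grip 17.8 t 44.0 q7 -0.73
blob 45 cx 45.0 68.0 cy 35.0 74.0 z [-6.  5. 50.] hue 14.0
blob 40 cx 43.0 68.0 cy -25.0 5.0 z [-4.  0. 50.] hue 15.0
blob 972 cx -23.0 27.0 cy 42.0 217.0 z [ 6. 40. 63.] hue 14.0
blob 66 cx -21.0 25.0 cy -25.0 5.0 z [46. 60. 66.] hue 8.0
blob 84 cx -68.0 -43.0 cy 41.0 85.0 z [-6.  0. 17.] hue 14.0
blob 89 cx -68.0 -45.0 cy -25.0 20.0 z [-7. -0.  4.] hue 14.0
blob 15 cx -68.0 -67.0 cy 193.0 220.0 z [ 3.  9. 43.] hue 13.0
blob 13 cx -68.0 -67.0 cy 164.0 187.0 z [-5.  4. 23.] hue 13.0
blob 14 cx -68.0 -67.0 cy 122.0 143.0 z [-4. 15. 21.] hue 13.0
roller c -44.4 21.4 20.4 z 0.097
handle 82.3
```

```bash
cat >> m.py <<'E'
def prof(c="top"):
    d,W,h,s,v,X,Y,Z=view(c); save(d,"t_last")
    C=np.stack([X*1000-O[0],Y*1000-O[1]],-1)@np.array([[np.cos(A),-np.sin(A)],[np.sin(A),np.cos(A)]])
    cx,cy=C[:,:,0],C[:,:,1]
    for k in range(30,222,8):
        b=(abs(cx-2)<8)&(abs(cy-k)<5)
        if b.sum(): print(k,"z",(np.median(Z[b])*1000).round(),"hsv",[int(np.median(a[b])) for a in (h,s,v)],b.sum())
E
python3 - <<'E'
from m import *
prof()
E
```

```text
30 z 94.0 hsv [116, 95, 117] 20
38 z 63.0 hsv [164, 97, 110] 15
46 z 62.0 hsv [3, 163, 141] 24
54 z 60.0 hsv [10, 126, 125] 25
62 z 63.0 hsv [14, 119, 167] 24
70 z 61.0 hsv [15, 116, 173] 23
78 z 60.0 hsv [45, 101, 133] 24
86 z 58.0 hsv [53, 104, 133] 20
94 z 56.0 hsv [53, 104, 133] 22
102 z 54.0 hsv [53, 105, 133] 19
110 z 51.0 hsv [54, 105, 134] 20
118 z 50.0 hsv [44, 104, 134] 22
126 z 46.0 hsv [15, 117, 181] 22
134 z 44.0 hsv [14, 121, 187] 16
142 z 32.0 hsv [14, 121, 185] 18
150 z 30.0 hsv [14, 121, 185] 22
158 z 31.0 hsv [14, 121, 184] 24
166 z 31.0 hsv [14, 121, 184] 23
174 z 31.0 hsv [14, 121, 184] 20
182 z 31.0 hsv [14, 121, 183] 18
190 z 17.0 hsv [14, 121, 184] 16
198 z 18.0 hsv [14, 122, 183] 24
206 z 17.0 hsv [14, 122, 178] 21
214 z 24.0 hsv [13, 74, 81] 35
```

The third board still leans on the bed end, so I push a little further to clear it.

Request:
send_rows(rows="5 0 0 0 12; 5 0 0 0 12; 4 0 0 0 12; 2 0 0 0 12; 0 0 0 0 12; 0 0 0 0 12")

```text
time_s: 44.7
ee_pos: [0.4995, -0.0916, 0.1099]
tool_rot: [0.0, 0.72, 0.694, -0.0]
ft_force: [0.9, 0.3, -0.8]
grip_width: 0.0173
grasp_force: 45.0
```

Run:
```python
from m import *
go(c2w(0,-119),110,np.pi/2-0.0332)
prof()
```

```text
ee [499.5 -91.6 109.9] psi 1.5353 turn -0.0023 tool-shift [ 2.  -0.  -0.1] grip 17.3 t 44.7 q7 -0.76
30 z 93.0 hsv [117, 93, 114] 16
38 z 65.0 hsv [163, 105, 116] 17
46 z 64.0 hsv [3, 167, 146] 25
54 z 63.0 hsv [3, 169, 148] 21
62 z 63.0 hsv [4, 164, 146] 23
70 z 60.0 hsv [9, 142, 139] 9
78 z 32.0 hsv [40, 105, 122] 22
86 z 35.0 hsv [52, 104, 123] 20
94 z 39.0 hsv [52, 105, 123] 25
102 z 39.0 hsv [52, 105, 123] 26
110 z 43.0 hsv [53, 107, 124] 23
118 z 44.0 hsv [50, 107, 125] 24
126 z 44.0 hsv [17, 115, 164] 23
134 z 45.0 hsv [14, 120, 178] 23
142 z 38.0 hsv [14, 120, 172] 18
150 z 37.0 hsv [14, 121, 173] 23
158 z 38.0 hsv [14, 121, 172] 25
166 z 41.0 hsv [14, 121, 171] 27
174 z 43.0 hsv [14, 122, 173] 23
182 z 36.0 hsv [14, 121, 173] 9
190 z 19.0 hsv [14, 122, 182] 21
198 z 17.0 hsv [14, 122, 184] 19
206 z 17.0 hsv [14, 122, 176] 19
214 z 24.0 hsv [12, 70, 77] 35
```

All three boards are now off the bed and in the tray. Retracting the stick, then lifting it and looking at the rest.

Request:
send_rows(rows="-15 0 0 0 12; -30 0 0 0 12; -35 0 0 0 12; -35 0 0 0 12; -35 0 0 0 12; -30 0 0 0 12; -25 0 0 0 12; -15 0 0 0 12; 0 0 -20 0 12; 0 0 -40 0 12; 0 0 -40 0 12; -20 20 -20 0 12; -30 20 -20 0 12; -20 10 -20 0 12; 0 0 0 0 12; 0 0 0 0 12")

```text
time_s: 46.35
ee_pos: [0.5386, -0.383, 0.2694]
tool_rot: [-0.0, 0.72, 0.694, -0.0]
ft_force: [0.1, 0.2, -0.7]
grip_width: 0.0176
grasp_force: 45.0
```

```bash
cat >> m.py <<'E'
def rest(c):
    d,W,h,s,v,X,Y,Z=view(c); save(d,"r_"+c)
    M=(X>.59)&(X<.7)&(Y>-.33)&(Y<-.02)&(Z>.010)&(Z<.022)
    M&=~(((h<8)|(h>172))&(s>180))
    n,l,st,_=cv2.connectedComponentsWithStats(M.astype(np.uint8))
    for i in range(1,n):
        if st[i,4]>100: rect(W,l==i,c+" rim")
    return d,W,h,s,v,X,Y,Z
E
python3 - <<'E'
from m import *
go([639.2,-254.9],66,1.534)
d,W,h,s,v,X,Y,Z=rest("wrist")
B=cc(((h<8)|(h>172))&(s>130)&(Z>.1));rect(W,B,"blade")
rest("top"); tray()
E
```

```text
ee [ 538.6 -383.   269.4] psi 1.5347 turn 0.0007 tool-shift [131.7  95.8 203.4] grip 17.6 t 46.35 q7 0.04
wrist rim n 1313 c [ 639.5 -249.9] size [89.5 61. ] ang 88.4 zmed 13.6 z95 15.1
blade n 22807 c [ 539.5 -321.2] size [131.6  36.1] ang 87.9 zmed 223.4 z95 224.4
blob 46 cx 45.0 68.0 cy 35.0 77.0 z [-4.  5. 51.] hue 14.0
blob 47 cx 38.0 68.0 cy -25.0 4.0 z [-6.  1. 51.] hue 16.0
blob 920 cx -23.0 28.0 cy 60.0 217.0 z [ 5. 36. 47.] hue 14.0
blob 79 cx -68.0 -43.0 cy 41.0 72.0 z [-6.  1.  9.] hue 14.0
blob 55 cx -68.0 -45.0 cy -25.0 -6.0 z [-5. -1.  6.] hue 14.0
blob 17 cx -68.0 -67.0 cy 152.0 184.0 z [-1.  9. 29.] hue 13.0
blob 13 cx -68.0 -67.0 cy 122.0 146.0 z [-5. 10. 21.] hue 13.0
blob 33 cx -67.0 -57.0 cy 1.0 21.0 z [-7. -2.  4.] hue 14.0
roller c -44.4 19.8 21.1 z 0.096
handle 82.1
```

Request:
send_rows(rows="20 15 0 0 12; 28 21 0 0 12; 28 21 0 0 12; 28 21 0 0 12; 26.1 19.2 0 0 12; 0 0 25 0 12; 0 0 40 0 12; 0 0 40 0 12; 0 0 40 0 12; 0 0 25 0 12; 0 0 10 0 12; 0 0 0 0 12; 0 0 0 0 12")

```text
time_s: 47.8
ee_pos: [0.6418, -0.2562, 0.0913]
tool_rot: [0.001, 0.719, 0.695, 0.001]
ft_force: [-0.9, -0.4, -0.4]
grip_width: 0.0176
grasp_force: 45.0
```

Run:
```python
from m import *
go([640.5,-256.5],61,1.534)
d,W,h,s,v,X,Y,Z=rest("wrist")
red=((h<8)|(h>172))&(s>130)&(X>.6)&(X<.69)
for y0 in (-.2,-.17,-.14):
    r=(abs(Y-y0)<.006); b=r&red&(Z>.02); e=r&(Z>.010)&(Z<.018)&~red&(X>.59)&(X<.7)
    print(y0,"blade x",np.percentile(X[b],[2,98]).round(4) if b.any() else 0,np.median(Z[b]) if b.any() else 0,"rim x",np.sort(X[e])[[0,-1]].round(4) if e.any() else 0)
```

```text
ee [ 641.8 -256.2   91.3] psi 1.5356 turn 0.0016 tool-shift [-0.3 -1.3 30.3] grip 17.6 t 47.8 q7 -0.27
wrist rim n 2569 c [ 613.3 -198. ] size [156.9   4.8] ang 88.1 zmed 13.8 z95 14.9
wrist rim n 2534 c [ 669.3 -199.2] size [154.3   4.6] ang 88.3 zmed 13.8 z95 14.9
-0.2 blade x [0.6253 0.6598] 0.0451855394327144 rim x [0.6109 0.6714]
-0.17 blade x [0.6263 0.6607] 0.04510787395865698 rim x [0.6119 0.6722]
-0.14 blade x [0.6275 0.6619] 0.045069501570313336 rim x [0.613  0.6734]
```

Request:
send_rows(rows="-0.3 -1.3 10 0 12; 0 0 10 0 12; 0 0 6 0 12; 0 0 2 0 12; 0 0 1 0 12; 0 0 0.5 0 12; 0 0 0 0 12; 0 0 0 0 12")

```text
time_s: 48.65
ee_pos: [0.6391, -0.2569, 0.0609]
tool_rot: [-0.0, 0.72, 0.694, -0.001]
ft_force: [-4.4, 0.5, 5.7]
grip_width: 0.0174
grasp_force: 45.0
```

Request:
send_rows(rows="0 0 0 0 40; 0 0 0 0 40; 0 0 0 0 40; 0 0 -10 0 40; 0 0 -30 0 40; 0 0 -40 0 40; -15 0 -40 0 40; -30 0 -40 0 40; -30 0 -20 0 40; 0 0 0 0 40; 0 0 0 0 40")

```text
time_s: 49.75
ee_pos: [0.6369, -0.3322, 0.241]
tool_rot: [0.0, 0.72, 0.694, 0.0]
ft_force: [0.6, 0.6, -0.5]
grip_width: 0.0403
grasp_force: 0.0
```

Run:
```python
from m import *
go([639,-256],61,1.534)
d,W,h,s,v,X,Y,Z=rest("wrist")
red=((h<8)|(h>172))&(s>150)
box=lambda a,b,e,f:(X>a)&(X<b)&(Y>e)&(Y<f)
B=cc(box(.55,.75,-.4,0)&red&(Z<.05));rect(W,B,"blade wrist")
for y0 in (-.21,-.18,-.15,-.12,-.09):
    b=B&(abs(Y-y0)<.006)
    if b.any(): print(y0,np.median(W[b],0).round(4))
rect(W,cc(box(.55,.75,-.4,-0.05)&(Z>.07)&(Z<.1)),"stickhandle")
d,W,h,s,v,X,Y,Z=view("top")
red=((h<8)|(h>172))&(s>150)
rect(W,cc((X>.55)&(X<.75)&(Y<0)&(Y>-.4)&red&(Z<.05)),"blade top")
tray();prof()
for q in ["pumpkin","marker","phone","mug","tape","screwdriver"]:
    print(q,[(np.round(r["at"],3).tolist(),round(r["p"],2)) for r in models.look_for("top",q)][:1])
```

```text
ee [ 636.9 -332.2  241. ] psi 1.5338 turn -0.0002 tool-shift [ 76.2  -0.7 180. ] grip 40.3 t 49.75 q7 -0.04
wrist rim n 1902 c [ 640.5 -227.1] size [134.3  60.7] ang 88.4 zmed 13.7 z95 15.0
blade wrist n 5036 c [ 639.  -217.8] size [119.5  37.3] ang 87.8 zmed 14.8 z95 16.1
-0.21 [ 0.6392 -0.2099  0.0148]
-0.18 [ 0.6404 -0.1799  0.0148]
stickhandle n 1126 c [ 637.6 -256.8] size [29.1 17.9] ang 88.4 zmed 91.6 z95 92.9
blade top n 952 c [ 644.  -173.4] size [211.4  45.2] ang 87.7 zmed 13.0 z95 18.8
blob 48 cx 45.0 68.0 cy 34.0 79.0 z [-3.  5. 52.] hue 14.0
blob 49 cx 42.0 67.0 cy -25.0 5.0 z [-5.  1. 52.] hue 16.0
blob 923 cx -24.0 28.0 cy 59.0 217.0 z [ 6. 36. 47.] hue 14.0
blob 77 cx -68.0 -43.0 cy 41.0 71.0 z [-5.  1. 11.] hue 14.0
blob 92 cx -68.0 -45.0 cy -25.0 21.0 z [-6. -1.  5.] hue 14.0
blob 21 cx -68.0 -67.0 cy 154.0 191.0 z [-7.  4. 26.] hue 13.0
blob 18 cx -68.0 -67.0 cy 112.0 148.0 z [-6.  3. 16.] hue 13.0
roller c -44.7 21.6 21.2 z 0.097
handle 82.1
30 z 94.0 hsv [113, 101, 120] 19
38 z 56.0 hsv [102, 68, 104] 10
46 z 50.0 hsv [59, 57, 111] 25
54 z 49.0 hsv [55, 64, 114] 2
[... 155 characters left out ...]
25] 24
102 z 39.0 hsv [52, 104, 125] 26
110 z 42.0 hsv [53, 106, 126] 24
118 z 43.0 hsv [51, 105, 127] 25
126 z 46.0 hsv [16, 117, 170] 25
134 z 48.0 hsv [14, 120, 178] 22
142 z 38.0 hsv [14, 120, 175] 15
150 z 36.0 hsv [14, 121, 174] 20
158 z 38.0 hsv [14, 121, 173] 25
166 z 41.0 hsv [14, 121, 172] 23
174 z 42.0 hsv [14, 120, 173] 22
182 z 42.0 hsv [14, 120, 177] 9
190 z 18.0 hsv [14, 121, 184] 21
198 z 18.0 hsv [14, 121, 185] 20
206 z 16.0 hsv [14, 121, 174] 17
214 z 23.0 hsv [12, 72, 80] 35
pumpkin [([0.534, 0.374, 0.014], 0.64)]
marker [([0.345, 0.189, 0.012], 0.69)]
phone [([0.742, -0.207, 0.01], 0.88)]
mug [([0.285, 0.377, 0.04], 0.59)]
tape [([0.53, 0.37, 0.012], 0.56)]
screwdriver []
```

```bash
python3 -c "
from workcell import arm
print(arm.sign_off())"
```

```text
the job is handed in; nothing more can be done
None
```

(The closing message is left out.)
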